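# Pack the gap of a bench jig and hold it tight

## Task

Fold the leaning hinged panel of the jig back until it stands upright against its rest. Then fill the gap between the panel and the stop block: stand spacers from the rack in it, one or two, as many as still leave room for the wedge, and press the wedge thin end down into what is left, in line with the stack, until you feel the whole stack go tight between panel and stop. Finish while still gripping the wedge and pressing it down gently so that the stack stays tight, and leave the other things on the bench alone.

Things in the scene. Friction and masses are not known exactly. Their poses are not given: they have to be found in the camera images.
- jig: Grey jig, fixed. Base plate 70 (x) x 150 (y) x 10 mm; origin at its underside, z up. Along its y axis stand: rest bracket (y -60 to -48 mm, top at z 60), hinged panel, the gap, the stop block. Gap face of the upright panel: plane y = -40 mm. Parts in the gap stand on the plate (z = 10 mm), centred on x = 0, 44 mm wide in x. The point panel_tip and the stop show which end is which.
- panel (a joint): Lean in rad of the stiff steel panel (0.15 N m friction, stays where left): 0 = upright, hard on the rest, end of travel; grows towards the stop (jig +y). Hinge along jig x at y -44, z 12 mm. 8 mm thick, 44 wide to 54 mm above the hinge, then a 22 mm wide tab to 84 mm (96 mm above worktop when upright), which can be pushed above the stop's top.
- panel_tip (a point): Middle of the top edge of the panel's tab, on the face towards the gap; moves with the panel.
- stop: Grey block fixed on the jig plate, 44 (x) x 34 (y) x 56 mm high, with screw ears; origin at the centre of its underside (10 mm above the worktop), axes as the jig's. Face towards the panel at its y = -17 mm, so gap = (its y in the jig frame) + 23 mm, different every time, 34 to 61 mm. Top 66 mm above the worktop.
- wedge: Aluminium wedge, thin end down, in its stand. Origin in the middle of the thin lower end, z up to the head. 44 mm wide (x); thickness along y 4 mm at the bottom, growing evenly and symmetrically to 28 mm at 58 mm height; above that a grip tab 30 (x) x 14 (y) mm from z = 60 to 90 mm. 70 g.
- spacer_rack: Low grey rack, fixed, 60 (x) x 80 (y) x 26 mm, with two open pockets side by side along y (34 mm apart), each holding a spacer upright; pocket floor 8 mm above the worktop. Origin at the centre of its underside. It may change places with the wedge stand. A printer 200 mm high fills the bench left of it (world y above -0.12 m, x 0.22 to 0.62 m).
- wedge_stand: Low grey stand, fixed, 60 (x) x 50 (y) x 40 mm with a V pocket that holds the wedge upright. Origin at the centre of its underside.
- spacer_a: One of two equal aluminium spacers: block 44 (x) x 20 (y) x 56 mm high, with a grip tab on top 30 (x) x 10 (y) mm, from z = 56 to 86 mm. Origin at the centre of its underside, z up, y is its 20 mm thickness. 60 g. Taken by the tab across its 30 mm, so that a neighbour in the stack is not in the way.
- spacer_b: One of two equal aluminium spacers: block 44 (x) x 20 (y) x 56 mm high, with a grip tab on top 30 (x) x 10 (y) mm, from z = 56 to 86 mm. Origin at the centre of its underside, z up, y is its 20 mm thickness. 60 g. Taken by the tab across its 30 mm, so that a neighbour in the stack is not in the way.
- pen: Bystander, to be left alone: black pen, 145 x 12 x 9 mm, lying between the racks and the jig.
- dish: Bystander, to be left alone: lidded round dish, 62 mm across, 12 mm high.
- stick: Bystander, to be left alone: memory stick, 53 x 18 x 8 mm.
- carton: Bystander, to be left alone: small carton, 110 x 65 x 70 mm high.
- bottle: Bystander, to be left alone: brown bottle, 45 mm across, 92 mm high.
- beaker: Bystander, to be left alone: glass beaker, 48 mm across, 58 mm high.
Not all that is in view belongs to the job. Leave any green look-alike of the spacer_b alone.

How it is judged:
By the outcome, as a careful person would: the job done as asked, in the order asked, and still so for the second after the job is handed in, while the arm keeps its last pose, push and grip.
It also fails if it takes over 72 s, if anything falls off the work surface, if the arm or the gripper's body presses on something with over 40 N, if the wrist force passes 120 N, or if a joint passes its speed limit or range.

## Robot

A 7-joint arm with a two-finger parallel gripper is mounted at the origin on the work surface; the furniture and walls round the work are solid. World frame = base frame: x ahead of the robot, y to its left, z up, the work surface at z = 0. Lengths are in m, angles in degrees, forces in N, time in s.
With the tool pointing down it reaches from about 0.425 to 1.025 m from the base axis. Payload 3.6 kg.
Tool frame: the origin (TCP) lies at the very end of the fingers, on their centre line; the grasp point (between the pads) lies 19 mm behind it (ctrl.grip_point_offset is the distance from the TCP to the grasp point, in m); z points along the fingers, y is the direction in which the jaws open and shut (so a half turn about z gives the same grasp; the last joint's range is limited). The gripper opens to 85 mm and grips with 20 to 120 N. Pads are 22 mm wide; open, the fingers measure 114 mm over their backs; the gripper's body (76 mm by 85 mm) begins 54 mm behind the grasp point. The pads swing forward as they close: fully open they stand 13 mm farther back than shut.
Start: joints at [-82.477, 33.873, 2.773, 92.16, -1.908, 54.013, -1.931], TCP at [0.162, 0.707, 0.231] pointing down, gripper open.
Joint ranges: [-153.93, 153.93], [-27.13, 128.08], [-72.61, 78.16], [10.71, 143.7], [-87.88, 267.88], [4.46, 118.87], [-176.78, 176.78]. Speed limits (degrees/s): [147.25, 147.25, 180, 180, 180, 180, 180].

## Interface

Orientations are given as a 3x3 rotation matrix whose columns are the frame's x, y, z axes.
In Python, from bench import ctrl, eyes gives the robot as it stands. The module is installed in compiled form; this text tells all that it offers.
- The arm moves only by the shell command python3 -m inch 'ROWS' [OPENING]. ROWS is JSON, a list that holds one entry, the list of rows, each a list of 6 numbers: the shift along the tool's x, y, z in m, then the turn, a rotation vector about the tool's x, y, z in degrees. A call has 1 to 12 rows; each row is the pose to reach, as a shift and turn from the pose commanded when the call began, along the tool's axes at that moment; what a row does not reach only later rows make up. A row lasts 1/8 s, in which the tool goes at most 62.5 mm and 10.7 degrees, less where a joint would pass 70% of its speed; a pose out of reach is approached as far as the arm can. A call with a gripper value outside its range is refused whole. OPENING is the closure, from -1 (fully open) to 1 (shut), so that 0 is half open, set as the call begins (- or left out, the last holds). The fingers move at their own pace and stop on an object; the grip force is fixed at half the most. Time passes only in rows, so rows that repeat a pose let the fingers close. It gives the time, the measured TCP pose, the force and the opening at its end, in the units of the state.
- ctrl.get_state(): the state, without advancing time (a new reading comes with each control period).
- eyes.capture(name): name is "side" or "top"; returns a dict with "img" (400x640x3 uint8, blue, green, red), "intrinsics" (3x3 intrinsics, pixels), "R" (3x3) and "t" (3): a world point X has camera coordinates R X + t. Camera axes: x right, y down, z forward; pixel columns grow to the right and rows downward; lengths in m; the calibration is good to about 2 mm. A picture is of the moment at which its call begins. There is no depth.
- ctrl.hand_in(): hands the job in, once; it reports no verdict.
The state is a dict: "clock": time; "q": joint angles; "dq": joint speeds; "tau": joint torques, N m; "eef_pos": TCP position; "tcp_rot": TCP orientation; "force": force on the tool from outside, world axes, zero at the start; "wrist_torque": the same for the moment, N m; "width": opening from 0.0 (shut) to 1.0 (fully open).
Only numpy, scipy, OpenCV 4.12 (cv2) and the standard library are available. Lean on these libraries where they do the work, as an engineer would, in place of code of your own. Each camera call takes 0.05 s, during which the arm holds its last target.

## Working session

There is one attempt and no reset: what is moved stays moved. The work goes in short steps, Python scripts to look and compute and a shell command to move; the robot and the scene stay as the last step left them, time stands still between calls to the robot, and variables do not carry over. Pictures are saved under pics/ and viewed, and the job is handed in when it is done.

```bash
mkdir -p pics; python3 - <<'E'
from bench import ctrl, eyes
import cv2
for n in("side","top"):
    c=eyes.capture(n); cv2.imwrite(f"pics/{n}0.png",c["img"]); print(n,c["intrinsics"],c["R"],c["t"])
print(ctrl.get_state(), ctrl.grip_point_offset)
E
```

```text
side [[460.29034264   0.         321.68588372]
 [  0.         460.29034264 196.43912762]
 [  0.           0.           1.        ]] [[ 0.20512697 -0.97871869 -0.00571435]
 [-0.69572579 -0.14170377 -0.7041915 ]
 [ 0.68839563  0.14842429 -0.7099871 ]] [-0.38409424  0.3459447   0.91606552]
top [[506.22690974   0.         317.44672759]
 [  0.         506.22690974 203.55326809]
 [  0.           0.           1.        ]] [[ 0.02555733 -0.99955652 -0.01528365]
 [-0.99705687 -0.02438203 -0.07268503]
 [ 0.07228015  0.0170963  -0.99723783]] [-0.28655489  0.46179718  1.15785675]
{'clock': 0.1, 'q': array([-82.47545668,  33.92225219,   2.76707251,  92.22846145,
        -1.90784416,  54.01231587,  -1.93135824]), 'dq': array([ 0.01197971, -0.07269074,  0.00776368, -0.24424589,  0.00313833,
       -0.11722338,  0.01537734]), 'tau': array([ 4.54185385e-03, -5.50002551e+01,  1.55308161e+00, -1.98824769e+01,
        9.69042216e-03,  3.91940368e-03, -2.58011447e-06]), 'eef_pos': array([0.16144969, 0.70603328, 0.23023646]), 'tcp_rot': array([[-9.74850537e-01,  2.22859398e-01, -3.45100805e-04],
       [ 2.22859637e-01,  9.74848468e-01, -2.01148476e-03],
       [-1.11857291e-04, -2.03780603e-03, -9.99997917e-01]]), 'force': array([-0.58685415, -0.2922581 , -0.24458849]), 'wrist_torque': array([0.02012826, 0.03000771, 0.0297191 ]), 'width': 1.0016242616352227} 0.0187
```

View pics/side0.png

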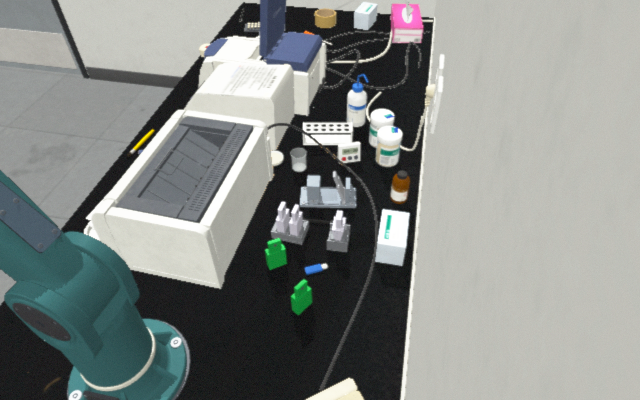

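View pics/top0.png

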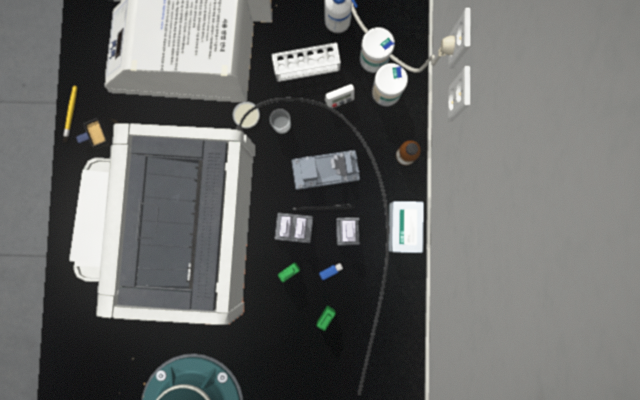

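The side view shows the jig at (328,190), the rack at (290,228), the wedge stand at (339,235) and green look-alikes at (276,255) and (301,297). In the top view the jig is at (325,169), the rack at (294,228), the wedge at (347,230), and the green blocks at (288,272) and (326,318). Next I'll look closer.

```bash
python3 - <<'E'
import cv2
a=cv2.imread("pics/top0.png")[135:260,260:420]; cv2.imwrite("pics/topc.png",cv2.resize(a,None,fx=5,fy=4.8,interpolation=cv2.INTER_CUBIC) if 0 else cv2.resize(a,(768,600),interpolation=cv2.INTER_CUBIC))
a=cv2.imread("pics/side0.png")[165:265,260:388]; cv2.imwrite("pics/sidec.png",cv2.resize(a,(768,600),interpolation=cv2.INTER_CUBIC))
E
```

```text
(no output)
```

View pics/topc.png

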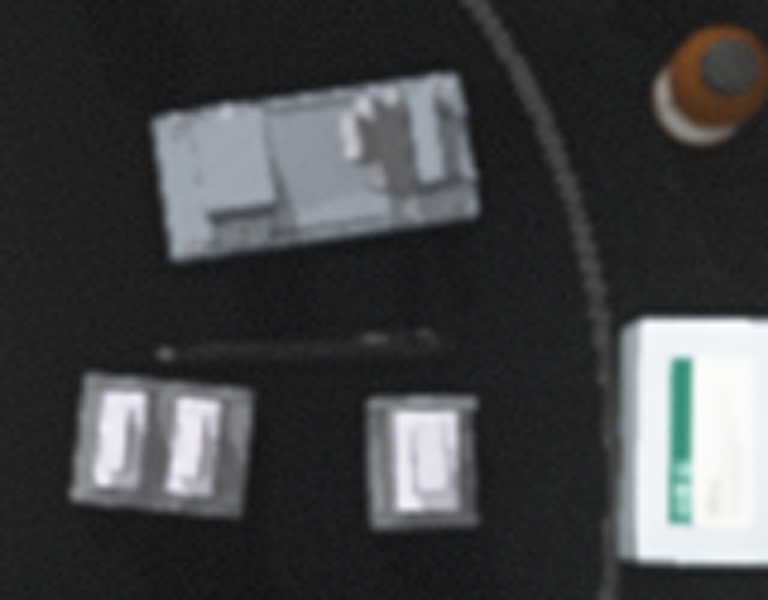

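View pics/sidec.png

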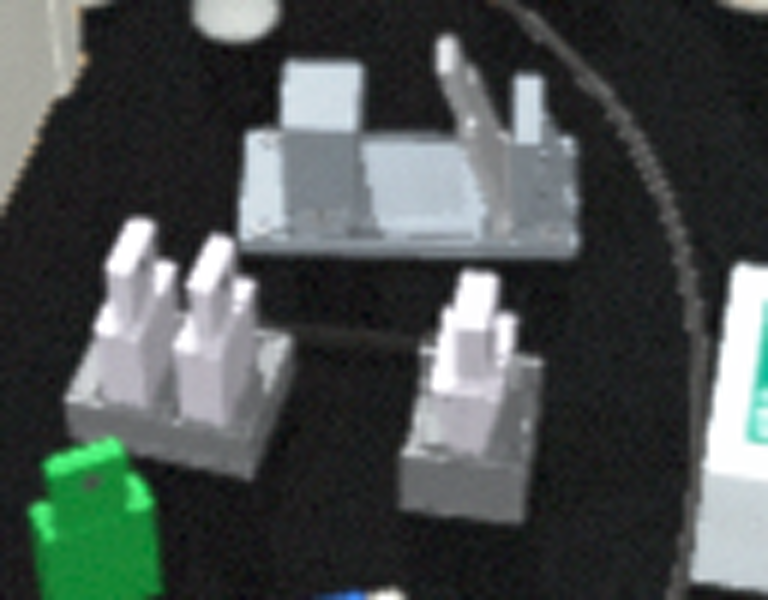

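```bash
cat > h.py <<'E'
import numpy as np, cv2
K={'side':np.array([[460.29034264,0,321.68588372],[0,460.29034264,196.43912762],[0,0,1]]),'top':np.array([[506.22690974,0,317.44672759],[0,506.22690974,203.55326809],[0,0,1]])}
R={'side':np.array([[0.20512697,-0.97871869,-0.00571435],[-0.69572579,-0.14170377,-0.7041915],[0.68839563,0.14842429,-0.7099871]]),'top':np.array([[0.02555733,-0.99955652,-0.01528365],[-0.99705687,-0.02438203,-0.07268503],[0.07228015,0.0170963,-0.99723783]])}
T={'side':np.array([-0.38409424,0.3459447,0.91606552]),'top':np.array([-0.28655489,0.46179718,1.15785675])}
def proj(n,X):
    c=np.atleast_2d(X)@R[n].T+T[n]; p=c@K[n].T; return p[:,:2]/p[:,2:]
def ray(n,uv,z):
    d=R[n].T@np.linalg.solve(K[n],[uv[0],uv[1],1]); o=-R[n].T@T[n]; return o+d*(z-o[2])/d[2]
CR={'top':(260,135,160,125,4.8),'side':(260,165,128,100,6.0)}
def un(n,p):
    x,y,w,h,s=CR[n]; return np.array([(p[0]+.5)/s-.5+x,(p[1]+.5)/s-.5+y])
def xf(pose,P):
    x,y,a=pose; c,s=np.cos(a),np.sin(a); P=np.atleast_2d(P).astype(float)
    return P@np.array([[c,-s,0],[s,c,0],[0,0,1]]).T+[x,y,0]
def box(x0,x1,y0,y1,z0,z1):
    return [np.array([[x0,y0,z],[x1,y0,z],[x1,y1,z],[x0,y1,z],[x0,y0,z]])/1e3 for z in(z0,z1)]
def overlay(img,n,polys,col=(0,0,255),crop=None):
    x,y,w,h,s=crop or CR[n]
    a=img if img.shape[0]!=400 else cv2.resize(img[y:y+h,x:x+w],(int(w*s),int(h*s)),interpolation=cv2.INTER_CUBIC)
    for P in polys:
        q=proj(n,P); q=(q+.5-[x,y])*s-.5
        cv2.polylines(a,[np.round(q).astype(int)],False,col,1)
    return a
E
cat > fit.py <<'E'
from h import *
from scipy.optimize import least_squares
def fit(obs,x0):
    f=lambda p:np.concatenate([(proj(n,xf(p,np.array(P)/1e3))[0]-un(n,uv)) for n,P,uv in obs])
    r=least_squares(f,x0); return r.x,r.fun.reshape(-1,2).round(1)
jig=[('top',(35,75,10),(152,118)),('top',(-35,75,10),(172,258)),('top',(35,-75,10),(458,74)),('top',(-35,-75,10),(478,213)),
('side',(-35,75,10),(238,243)),('side',(-35,-75,10),(580,246)),('side',(35,75,10),(250,130))]
rack=[('top',(30,40,26),(85,373)),('top',(30,-40,26),(255,388)),('top',(-30,-40,26),(240,518)),('top',(-30,40,26),(70,500)),('side',(-30,40,26),(67,402)),('side',(30,-40,26),(295,335)),('side',(-30,-40,0),(252,478))]
st=[('top',(30,25,40),(366,397)),('top',(30,-25,40),(477,397)),('top',(-30,-25,40),(480,526)),('top',(-30,25,40),(371,528)),('side',(-30,25,40),(402,458)),('side',(-30,-25,40),(528,465)),('side',(-30,-25,0),(523,522)),('side',(30,-25,40),(543,360))]
J,e=fit(jig,[.6,-.25,.1]);print('jig',J[:2].round(4),np.degrees(J[2]).round(2));print(e.tolist())
Rk,e=fit(rack,[.5,-.25,0]);print('rack',Rk[:2].round(4),np.degrees(Rk[2]).round(2));print(e.tolist())
S,e=fit(st,[.5,-.25,0]);print('stand',S[:2].round(4),np.degrees(S[2]).round(2));print(e.tolist())
for n,uv,z in [('top',(262,105),.066),('top',(273,204),.066),('side',(362,65),.066),('side',(362,131),.066)]:
    w=ray(n,un(n,uv),z); c,s=np.cos(J[2]),np.sin(J[2]); d=w[:2]-J[:2]; print('stop face',c*d[0]+s*d[1],-s*d[0]+c*d[1])
np.savez('fit.npz',J=J,Rk=Rk,S=S)
for n in('top','side'):
    a=cv2.imread(f'pics/{n}0.png')
    a=overlay(a,n,[xf(J,p) for p in box(-35,35,-75,75,0,10)+box(-22,22,-60,-48,10,60)]+[xf(Rk,p) for p in box(-30,30,-40,40,0,26)+box(-22,22,7,27,8,64)+box(-15,15,12,22,64,94)+box(-22,22,-27,-7,8,64)+box(-15,15,-22,-12,64,94)]+[xf(S,p) for p in box(-30,30,-25,25,0,40)])
    cv2.imwrite(f'pics/ov_{n}.png',a)
E
python3 fit.py
```

```text
jig [ 0.5501 -0.2923] 9.94
[[0.7, 0.1], [0.8, 0.3], [0.3, -0.3], [0.7, 0.2], [-0.7, -0.8], [-1.1, -0.1], [-0.9, -0.2]]
rack [ 0.4124 -0.2229] -4.02
[[0.7, 0.2], [-0.1, 0.4], [0.5, -0.5], [1.1, -0.1], [-1.0, -0.6], [-0.9, -0.4], [-0.5, 0.2]]
stand [ 0.4064 -0.3472] 3.59
[[1.2, 0.9], [0.2, 0.1], [0.7, -0.1], [1.2, 0.3], [-0.8, -1.3], [-0.9, -0.2], [-0.6, 0.7], [-0.8, -1.5]]
stop face 0.024238630565020246 0.02263925823686443
stop face -0.022304381529236667 0.024398415130606498
stop face 0.018876312608549925 0.01980439800164594
stop face -0.023011851003394986 0.01830071264432796
```

View pics/ov_top.png

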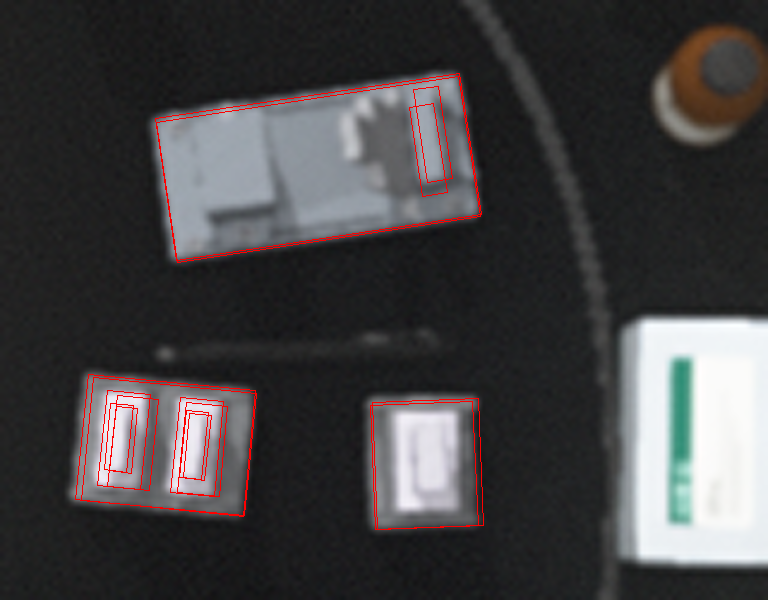

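View pics/ov_side.png

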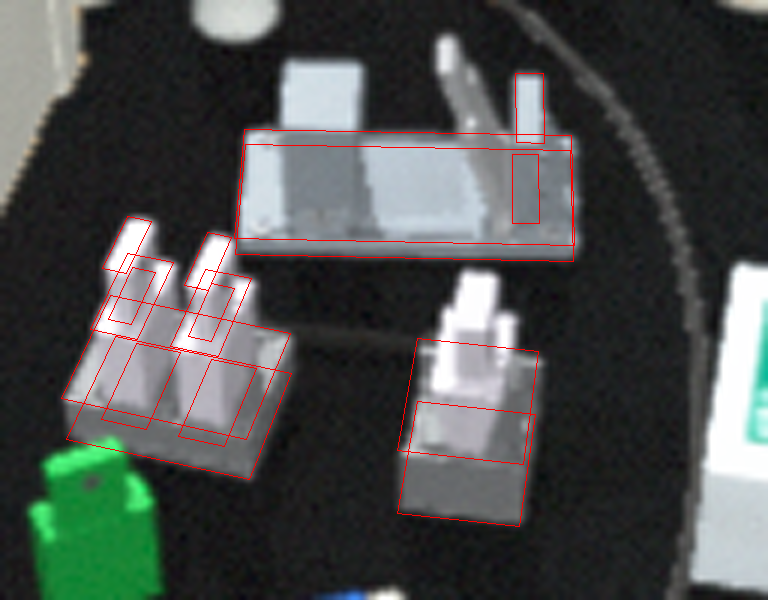

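```bash
cat > plan.py <<'E'
from h import *
from bench import ctrl
s=ctrl.get_state();p=s['eef_pos'];M=s['tcp_rot']
def show(pts):
    # list of (x,y,z,yaw of tool y in deg world)
    y0=np.degrees(np.arctan2(M[1,1],M[0,1]))
    for x,y,z,a in pts:
        d=M.T@(np.array([x,y,z])-p); print(d.round(4), 'turn z',round(-(a-y0),1))
E
python3 - <<'E'
from plan import *
print(p)
pts=[(.162,.707,.29,77),(.162,.707,.34,77)]
for a in range(72,17,-5): 
  t=np.radians(a); r=.68;pts.append((r*np.cos(t),r*np.sin(t),.36,77-(77-a)*67/105))
show(pts)
for n in('top','side'): print(n)
# tip guess by lean
J=np.load('fit.npz')['J']
for th in np.arange(.3,.75,.05):
    t=xf(J,[[0,-.044+.004*np.cos(th)+.084*np.sin(th),.012+.084*np.cos(th)-.004*np.sin(th)]])
    o=[]
    for n in('top','side'):
        x,y,w,h,sc=CR[n]; o.append(((proj(n,t)[0]+.5-[x,y])*sc-.5).round(0))
    print(th.round(2),t.round(3),o)
E
```

```text
[0.16144969 0.70603328 0.23023646]
[-0.0003  0.0009 -0.0598] turn z 0.1
[-0.0003  0.0008 -0.1098] turn z 0.1
[-0.0607 -0.0472 -0.1297] turn z 3.3
[-0.1195 -0.0551 -0.1296] turn z 6.5
[-0.1774 -0.0681 -0.1296] turn z 9.7
[-0.2339 -0.086  -0.1296] turn z 12.9
[-0.2887 -0.1089 -0.1295] turn z 16.1
[-0.3412 -0.1364 -0.1294] turn z 19.3
[-0.3912 -0.1683 -0.1294] turn z 22.5
[-0.4382 -0.2046 -0.1293] turn z 25.6
[-0.4818 -0.2447 -0.1292] turn z 28.8
[-0.5218 -0.2885 -0.1291] turn z 32.0
[-0.5578 -0.3357 -0.129 ] turn z 35.2
top
side
0.3 [[ 0.553 -0.307  0.091]] [array([352., 136.]), array([442.,  53.])]
0.35 [[ 0.552 -0.304  0.09 ]] [array([343., 138.]), array([433.,  56.])]
0.4 [[ 0.551 -0.3    0.088]] [array([335., 139.]), array([424.,  59.])]
0.45 [[ 0.551 -0.296  0.086]] [array([326., 141.]), array([415.,  62.])]
0.5 [[ 0.55  -0.293  0.084]] [array([318., 143.]), array([406.,  65.])]
0.55 [[ 0.55  -0.289  0.082]] [array([311., 145.]), array([398.,  69.])]
0.6 [[ 0.549 -0.286  0.079]] [array([303., 147.]), array([390.,  73.])]
0.65 [[ 0.548 -0.282  0.076]] [array([296., 149.]), array([383.,  77.])]
0.7 [[ 0.548 -0.279  0.074]] [array([290., 151.]), array([376.,  82.])]
```

```bash
python3 -m inch '[[[0,0,-0.06,0,0,0],[0,0,-0.11,0,0,0],[-0.06,-0.047,-0.13,0,0,3],[-0.12,-0.055,-0.13,0,0,6],[-0.177,-0.068,-0.13,0,0,10],[-0.234,-0.086,-0.13,0,0,13],[-0.289,-0.109,-0.13,0,0,16],[-0.341,-0.136,-0.13,0,0,19],[-0.391,-0.168,-0.13,0,0,22],[-0.438,-0.205,-0.13,0,0,26],[-0.482,-0.245,-0.13,0,0,29],[-0.522,-0.289,-0.13,0,0,32]]]' 1
python3 - <<'E'
from plan import *
pts=[]
for a in (16,11,6,1,-4,-9,-14,-19,-24,-27): 
  t=np.radians(a); r=.66;pts.append((r*np.cos(t),r*np.sin(t),.36,77-(77-a)*67/105))
show(pts)
J=np.load('fit.npz')['J']
E
```

```text
clock: 1.6
eef_pos: [0.6069, 0.3071, 0.3607]
tcp_rot: [[-0.708, 0.707, -0.001], [0.707, 0.708, -0.0], [0.0, -0.001, -1.0]]
force: [0.6, 0.8, 0.1]
width: 0.005
[-0.1079 -0.0691  0.0007] turn z 7.0
[-0.157  -0.0992  0.0007] turn z 10.1
[-0.2033 -0.1334  0.0007] turn z 13.3
[-0.2464 -0.1716  0.0008] turn z 16.5
[-0.286  -0.2134  0.0008] turn z 19.7
[-0.3218 -0.2585  0.0008] turn z 22.9
[-0.3536 -0.3065  0.0008] turn z 26.1
[-0.381  -0.3571  0.0009] turn z 29.3
[-0.4039 -0.41    0.0009] turn z 32.5
[-0.4155 -0.4425  0.0009] turn z 34.4
```

```bash
python3 -m inch '[[[-0.055,-0.04,0,0,0,3],[-0.108,-0.069,0,0,0,7],[-0.157,-0.099,0,0,0,10],[-0.203,-0.133,0,0,0,13],[-0.246,-0.172,0,0,0,16],[-0.286,-0.213,0,0,0,20],[-0.322,-0.258,0,0,0,23],[-0.354,-0.306,0,0,0,26],[-0.381,-0.357,0,0,0,29],[-0.404,-0.41,0,0,0,32],[-0.416,-0.442,0,0,0,35]]]'
python3 - <<'E'
from plan import *
from bench import eyes
J=np.load('fit.npz')['J']
c=xf(J,[[0,.022,0],[0,-.03,0]]);print(c)
show([(c[0][0],c[0][1],.2,9.9),(c[0][0],c[0][1],.082,9.9),(c[1][0],c[1][1],.082,9.9)])
for n in('top','side'):
    a=eyes.capture(n)['img']; cv2.imwrite(f'pics/{n}1.png',a)
E
```

```text
clock: 2.98
eef_pos: [0.5865, -0.3018, 0.3611]
tcp_rot: [[-0.17, 0.986, -0.001], [0.986, 0.17, -0.001], [-0.001, -0.002, -1.0]]
force: [0.5, -0.0, 0.4]
width: -0.001
[[ 0.54635313 -0.27065605  0.        ]
 [ 0.55532591 -0.32187606  0.        ]]
[ 0.0377 -0.034   0.1611] turn z -0.1
[ 0.0378 -0.0338  0.2791] turn z -0.1
[-0.0142 -0.0337  0.2792] turn z -0.1
```

View pics/side1.png

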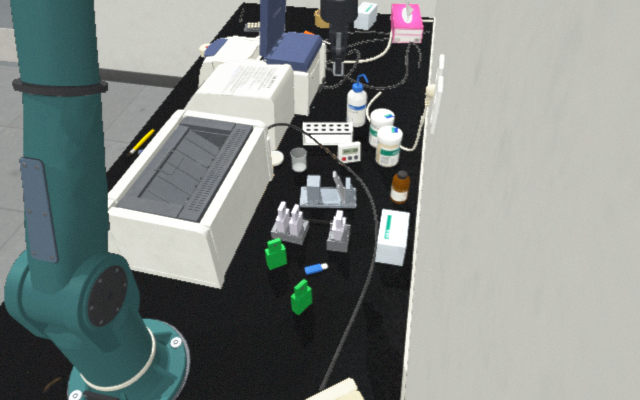

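View pics/top1.png

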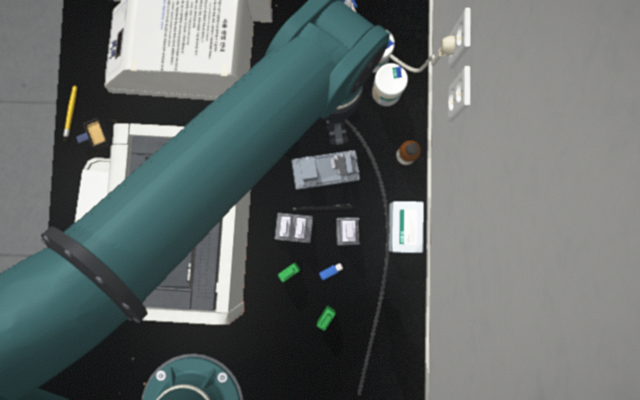

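Side view: the gripper is at about (340,60), clear of everything. The jig, spacers, wedge and bystanders have not moved. Now I'll lower the shut fingers over the gap, on the stop side of the tab.

```bash
python3 -m inch '[[[0.038,-0.034,0.03,0,0,0],[0.038,-0.034,0.09,0,0,0],[0.038,-0.034,0.15,0,0,0],[0.038,-0.034,0.21,0,0,0],[0.038,-0.034,0.25,0,0,0],[0.038,-0.034,0.25,0,0,0]]]'
python3 - <<'E'
from plan import *
from bench import eyes
for n in('top','side'):
    a=eyes.capture(n)['img']; cv2.imwrite(f'pics/{n}2.png',a)
    X,Y,w,h,sc=CR[n]; q=((proj(n,p)[0]+.5-[X,Y])*sc-.5)
    b=overlay(a,n,[]); cv2.circle(b,tuple(int(v) for v in q),4,(0,0,255),1); cv2.imwrite(f'pics/{n}2c.png',b); print(q)
E
```

```text
clock: 3.82
eef_pos: [0.547, -0.2638, 0.108]
tcp_rot: [[-0.178, 0.984, -0.007], [0.984, 0.178, 0.004], [0.005, -0.006, -1.0]]
force: [-0.8, 0.3, 0.3]
width: -0.002
[253.99156471 140.59544363]
[338.95811239  19.05205282]
```

View pics/side2c.png

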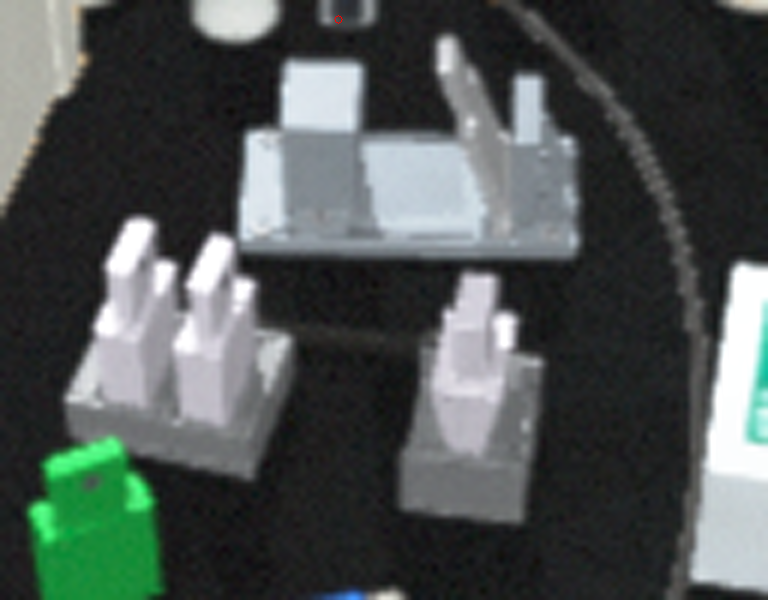

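View pics/top2c.png

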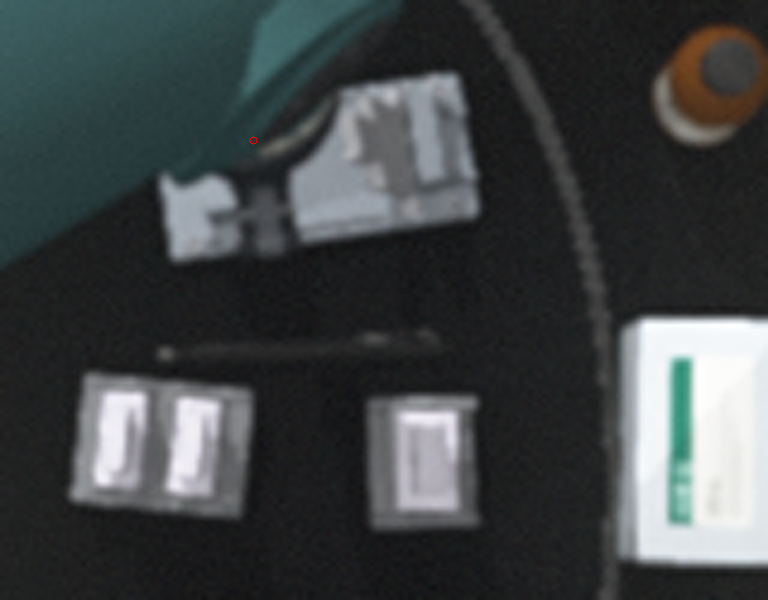

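The shut fingertips show at about (349,22) in the side crop, behind the tab. That is close to the projected TCP at (339,19), and the arm was still settling. I'll lower further and measure again once settled.

```bash
python3 -m inch '[[[0,0,0.028,0,0,0],[0,0,0.028,0,0,0],[0,0,0.028,0,0,0],[0,0,0.028,0,0,0]]]'
python3 - <<'E'
from plan import *
from bench import eyes
J=np.load('fit.npz')['J']; d=p-[J[0],J[1],0]; print(p,'jig',(np.cos(J[2])*d[0]+np.sin(J[2])*d[1]).round(4),(-np.sin(J[2])*d[0]+np.cos(J[2])*d[1]).round(4))
n='side'
a=eyes.capture(n)['img']; 
# finger box 22 along tool x
P=np.array([p+M@np.array([sx*.011,sy*.012,z]) for z in(0,-.03) for sx,sy in((-1,-1),(1,-1),(1,1),(-1,1),(-1,-1))])
b=overlay(a,n,[P[:5],P[5:]],crop=(290,140,96,72,8)); cv2.imwrite(f'pics/{n}3c.png',b)
E
```

```text
clock: 4.42
eef_pos: [0.5498, -0.2671, 0.085]
tcp_rot: [[-0.176, 0.984, 0.003], [0.984, 0.176, -0.001], [-0.002, 0.002, -1.0]]
force: [0.8, 0.4, 0.2]
width: -0.002
[ 0.54984374 -0.26708585  0.0849558 ] jig 0.0041 0.0249
```

View pics/side3c.png

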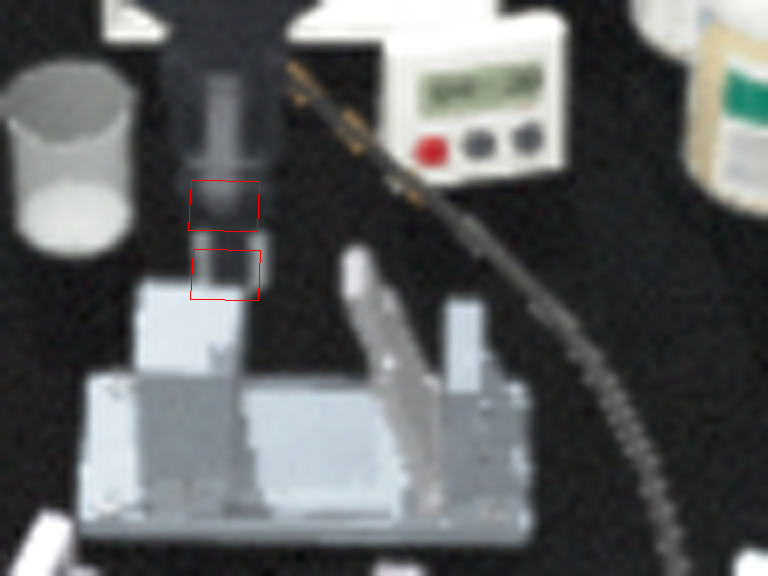

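The fingertips are at (231,265) in the crop, within 1 mm of the projected TCP, so the fit agrees with the robot frame. The panel tab is at (355,265). Now I'll push it back towards the rest.

```bash
python3 -m inch '[[[-0.01,0,0,0,0,0],[-0.018,0,0.003,0,0,0],[-0.024,0,0.003,0,0,0],[-0.029,0,0.003,0,0,0],[-0.034,0,0.003,0,0,0],[-0.038,0,0.003,0,0,0],[-0.042,0,0.003,0,0,0],[-0.044,0,0.003,0,0,0],[-0.046,0,0.003,0,0,0],[-0.046,0,0.003,0,0,0]]]'
python3 - <<'E'
from plan import *
J=np.load('fit.npz')['J']; d=p-[J[0],J[1],0]; print(p,'jig',(np.cos(J[2])*d[0]+np.sin(J[2])*d[1]).round(4),(-np.sin(J[2])*d[0]+np.cos(J[2])*d[1]).round(4))
E
```

```text
clock: 5.72
eef_pos: [0.5571, -0.3124, 0.0804]
tcp_rot: [[-0.176, 0.984, 0.0], [0.984, 0.176, -0.001], [-0.001, 0.0, -1.0]]
force: [-1.1, 1.7, 1.1]
width: -0.003
[ 0.55706443 -0.31238872  0.0803651 ] jig 0.0033 -0.021
```

```bash
python3 -m inch '[[[-0.003,0,0,0,0,0],[-0.005,0,0,0,0,0],[-0.006,0,0,0,0,0],[-0.007,0,0,0,0,0],[-0.007,0,0,0,0,0]]]'; python3 -m inch '[[[-0.001,0,0,0,0,0],[-0.002,0,0,0,0,0],[-0.002,0,0,0,0,0]]]'
```

```text
clock: 6.35
eef_pos: [0.5579, -0.3177, 0.0802]
tcp_rot: [[-0.176, 0.984, -0.001], [0.984, 0.176, 0.002], [0.002, -0.0, -1.0]]
force: [-1.2, 4.6, 4.7]
width: -0.001
clock: 6.72
eef_pos: [0.5579, -0.3177, 0.0801]
tcp_rot: [[-0.177, 0.984, -0.002], [0.984, 0.177, 0.005], [0.005, -0.001, -1.0]]
force: [-3.0, 8.5, 4.8]
width: -0.001
```

```bash
python3 -m inch '[[[-0.002,0,0,0,0,0],[-0.004,0,0,0,0,0],[-0.004,0,0,0,0,0]]]';  python3 - <<'E'
from plan import *
from bench import eyes
a=eyes.capture('side')['img']; 
b=overlay(a,'side',[],crop=(290,140,96,72,8)); cv2.imwrite(f'pics/side4c.png',b)
E
python3 -m inch '[[[0.01,0,0,0,0,0],[0.02,0,-0.02,0,0,0],[0.03,0,-0.06,0,0,0],[0.03,0,-0.1,0,0,0],[0.03,0,-0.1,0,0,0]]]' -1
python3 - <<'E'
from plan import *
from bench import eyes
a=eyes.capture('side')['img']
J=np.load('fit.npz')['J']
b=overlay(a,'side',[xf(J,q) for q in box(-22,22,-48,-40,12,66)+box(-11,11,-48,-40,66,96)],crop=(290,140,96,72,8)); cv2.imwrite(f'pics/side5c.png',b)
E
```

```text
clock: 7.1
eef_pos: [0.5579, -0.3178, 0.0798]
tcp_rot: [[-0.178, 0.984, -0.005], [0.984, 0.178, 0.012], [0.012, -0.003, -1.0]]
force: [-3.2, 12.7, 8.4]
width: -0.001
clock: 7.78
eef_pos: [0.5564, -0.2982, 0.1853]
tcp_rot: [[-0.175, 0.985, 0.009], [0.985, 0.175, -0.006], [-0.008, 0.008, -1.0]]
force: [0.3, 0.0, -0.2]
width: 0.995
```

View pics/side4c.png

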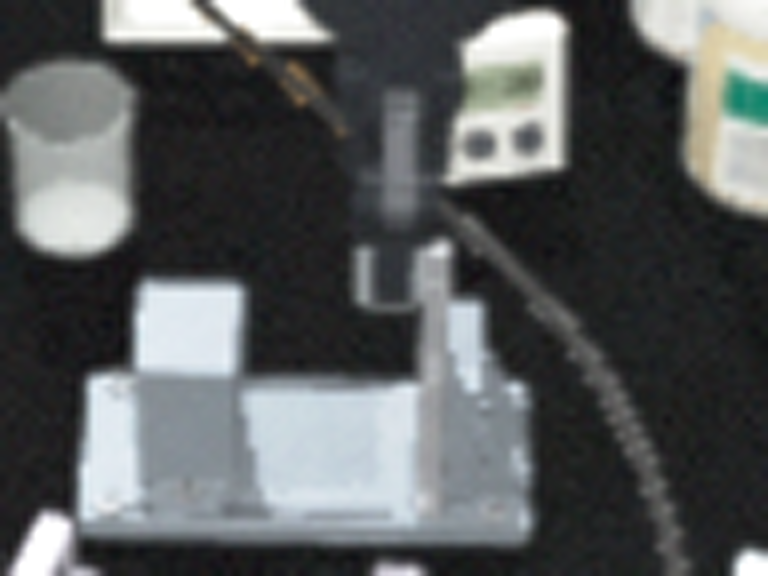

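View pics/side5c.png

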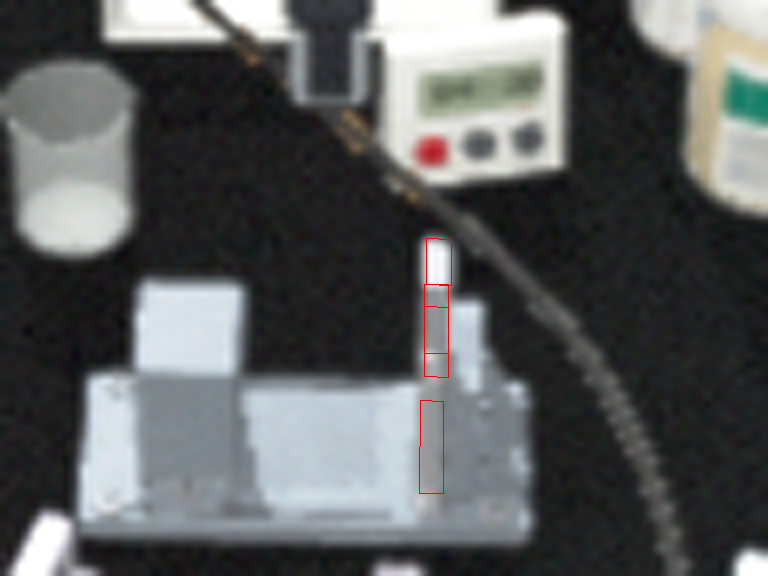

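The panel is upright: it stalled at constant position as the force rose to 13 N, and it overlays the upright model at (437,300) in the crop. Next is the right-hand spacer in the rack.

```bash
cat > fine.py <<'E'
from h import *
import cv2
# sharper rack/spacer overlays on initial images, 8x
f=np.load('fit.npz');Rk,S=f['Rk'],f['S']
sp=[xf(Rk,q) for q in box(-22,22,7,27,64,64)[:1]+box(-15,15,12,22,94,94)[:1]+box(-22,22,-27,-7,64,64)[:1]+box(-15,15,-22,-12,94,94)[:1]]
w=[xf(S,q) for q in box(-15,15,-7,7,98,98)[:1]]
for n,c in(('top',(268,205,96,46,8)),('side',(270,198,88,60,9))):
    cv2.imwrite(f'pics/fine_{n}.png',overlay(cv2.imread(f'pics/{n}0.png'),n,sp+w,crop=c))
E
python3 fine.py; python3 - <<'E'
from plan import *
f=np.load('fit.npz');Rk=f['Rk']
b=xf(Rk,[[0,-.017,0]])[0];a=xf(Rk,[[0,.017,0]])[0];print(a,b)
show([(.50,-.27,.25,3),(b[0],b[1],.22,-4),(b[0],b[1],.15,-4)])
E
```

```text
[ 0.41354406 -0.20595063  0.        ] [ 0.41115873 -0.23986685  0.        ]
[ 0.036  -0.0492 -0.0671] turn z 7.1
[ 0.0813 -0.1316 -0.0377] turn z 14.1
[ 0.0816 -0.1319  0.0323] turn z 14.1
```

View pics/fine_top.png

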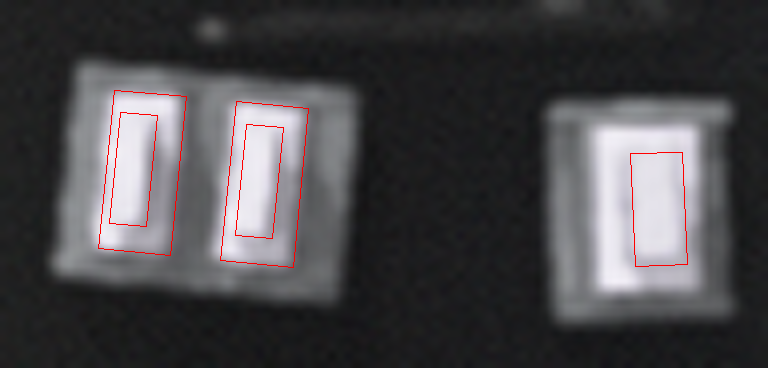

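View pics/fine_side.png

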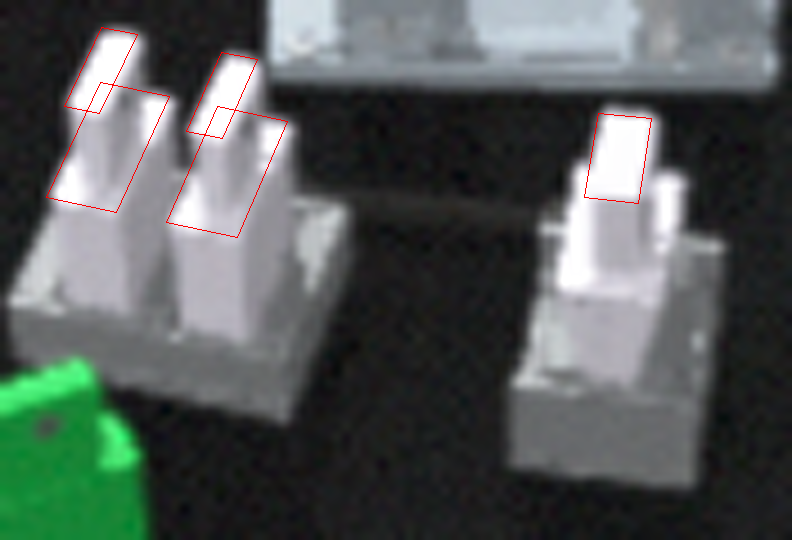

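Candidates for the spacer, in side view: the two pale aluminium blocks in the rack at about (280,217) and (296,220); the wedge in its stand at (339,225), which is tapered; and the green look-alikes at (276,255) and (301,297), to be left alone. I choose the right-hand rack block at (296,220). The crop shows its tab outline matching the model.

```bash
python3 -m inch '[[[0.018,-0.025,-0.05,0,0,3],[0.036,-0.06,-0.05,0,0,7],[0.06,-0.1,-0.045,0,0,11],[0.08,-0.13,-0.04,0,0,14],[0.081,-0.132,0,0,0,14],[0.081,-0.132,0.032,0,0,14],[0.081,-0.132,0.032,0,0,14],[0.081,-0.132,0.032,0,0,14]]]' -1
python3 - <<'E'
from plan import *
from bench import eyes
show([(.4112,-.2399,.068,-4)])
for n in('top','side'):
    a=eyes.capture(n)['img']; cv2.imwrite(f'pics/{n}6.png',a)
E
```

```text
clock: 8.82
eef_pos: [0.4099, -0.2393, 0.1488]
tcp_rot: [[0.068, 0.998, 0.0], [0.998, -0.068, -0.001], [-0.001, 0.0, -1.0]]
force: [0.3, 0.2, 0.2]
width: 0.998
[-0.0004  0.0013  0.0808] turn z 0.1
```

View pics/side6.png

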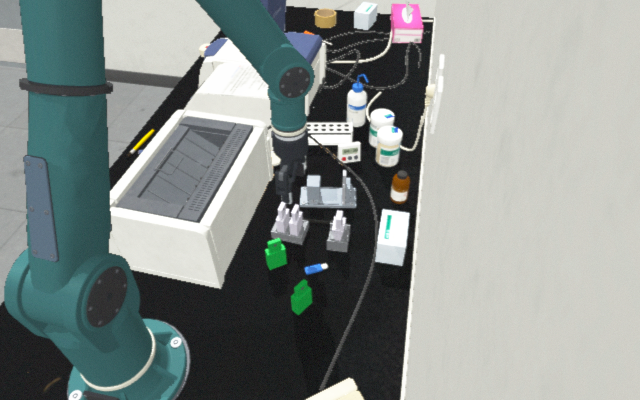

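View pics/top6.png

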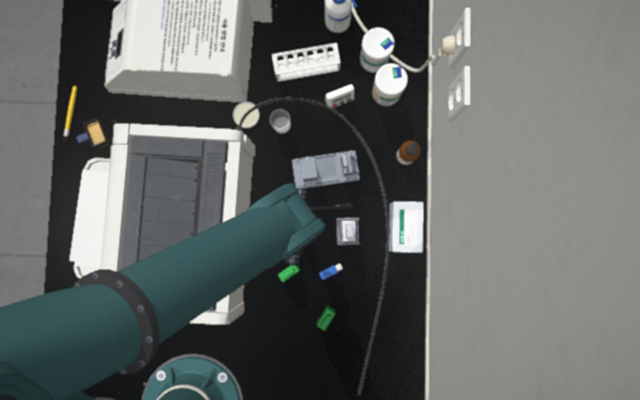

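The gripper is over the rack at side (287,195), clear of the printer edge and above the spacer tabs at (296,213). Now I'll descend and grip.

```bash
python3 -m inch '[[[0,0.001,0.04,0,0,0],[0,0.001,0.06,0,0,0],[0,0.001,0.075,0,0,0],[0,0.001,0.081,0,0,0],[0,0.001,0.081,0,0,0],[0,0.001,0.081,0,0,0]]]'
python3 - <<'E'
from plan import *
from bench import eyes
print(p)
a=eyes.capture('side')['img']; cv2.imwrite('pics/side7c.png',overlay(a,'side',[],crop=(260,165,80,70,8)))
E
```

```text
clock: 9.68
eef_pos: [0.4112, -0.239, 0.0679]
tcp_rot: [[0.068, 0.998, 0.001], [0.998, -0.068, -0.001], [-0.001, 0.001, -1.0]]
force: [0.1, -0.3, 0.7]
width: 0.999
[ 0.41116663 -0.23896601  0.06791761]
```

View pics/side7c.png

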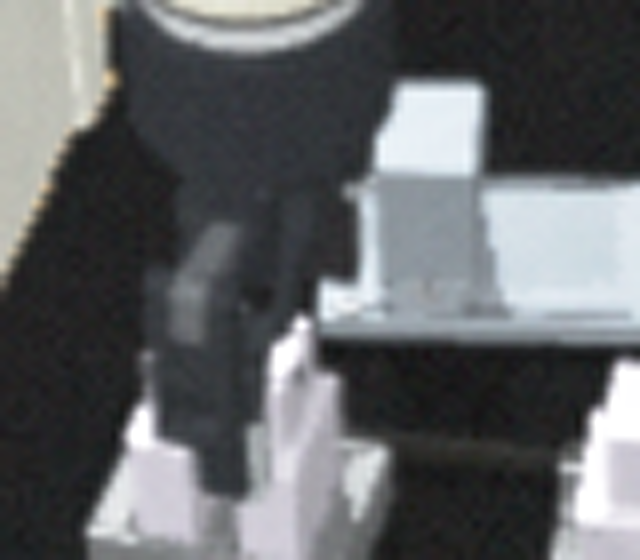

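```bash
python3 - <<'E'
from plan import *
from bench import eyes
a=eyes.capture('side')['img'];b=eyes.capture('top')['img']
Rk=np.load('fit.npz')['Rk']
def fb(sy,z0=-.013): 
    return [np.array([p+M@np.array([sx*.011,sy*y,z]) for sx,y in((-1,.0425),(1,.0425),(1,.057),(-1,.057),(-1,.0425))]) for z in(z0,z0-.04)]
sp=[xf(Rk,q) for q in box(-15,15,-22,-12,64,94)+box(-15,15,12,22,64,94)]
for n,im,c in(('side',a,(260,165,80,70,8)),('top',b,(260,190,80,60,8))):
    o=overlay(im,n,fb(-1)+fb(1),crop=c); o=overlay(o,n,sp,(0,255,0),crop=c); cv2.imwrite(f'pics/{n}8c.png',o)
E
```

View pics/side8c.png

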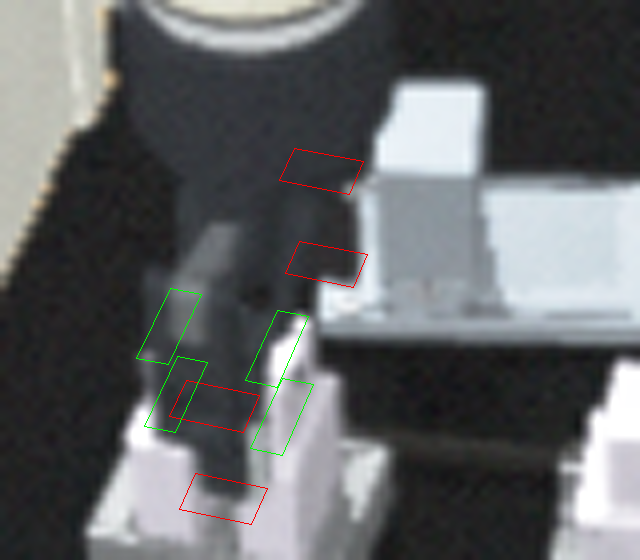

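View pics/top8c.png

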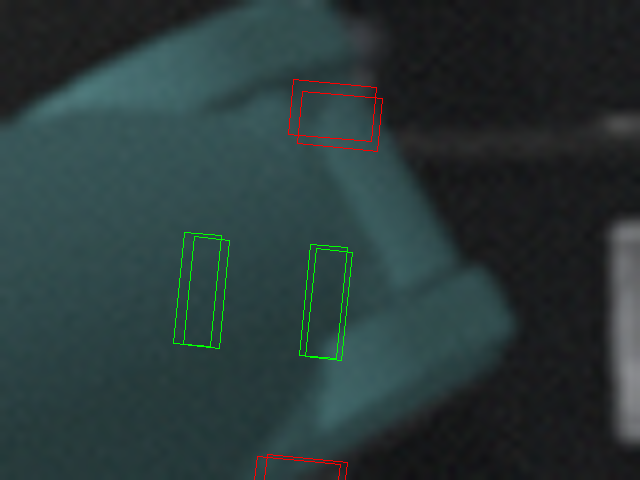

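The near finger's tip at crop (223,490) matches the model, and the tab at (290,345) lies between the fingers. I'll close the gripper.

```bash
python3 -m inch '[[[0,0,0,0,0,0],[0,0,0,0,0,0],[0,0,0,0,0,0],[0,0,0,0,0,0],[0,0,0,0,0,0]]]' 1; python3 -m inch '[[[0,0,-0.02,0,0,0],[0,0,-0.05,0,0,0],[0,0,-0.1,0,0,0],[0,0,-0.13,0,0,0]]]'
python3 - <<'E'
from plan import *
from bench import eyes
f=np.load('fit.npz');J=f['J']
c=xf(J,[[0,-.026,0]])[0]
show([(.46,-.27,.2,0),(c[0],c[1],.2,9.95),(c[0],c[1],.15,9.95)])
a=eyes.capture('side')['img']; cv2.imwrite('pics/side9c.png',overlay(a,'side',[],crop=(260,140,100,75,8)))
E
```

```text
clock: 10.45
eef_pos: [0.4108, -0.2388, 0.0675]
tcp_rot: [[0.068, 0.998, 0.0], [0.998, -0.068, 0.0], [0.0, 0.0, -1.0]]
force: [-0.6, 0.8, 4.0]
width: 0.336
clock: 10.95
eef_pos: [0.4109, -0.2389, 0.1989]
tcp_rot: [[0.068, 0.998, 0.001], [0.998, -0.068, -0.001], [-0.001, 0.001, -1.0]]
force: [0.3, 0.0, -1.3]
width: 0.333
[-0.0277  0.0511 -0.0011] turn z -3.9
[-0.0691  0.1487 -0.0009] turn z -13.8
[-0.0691  0.1487  0.0491] turn z -13.8
```

View pics/side9c.png

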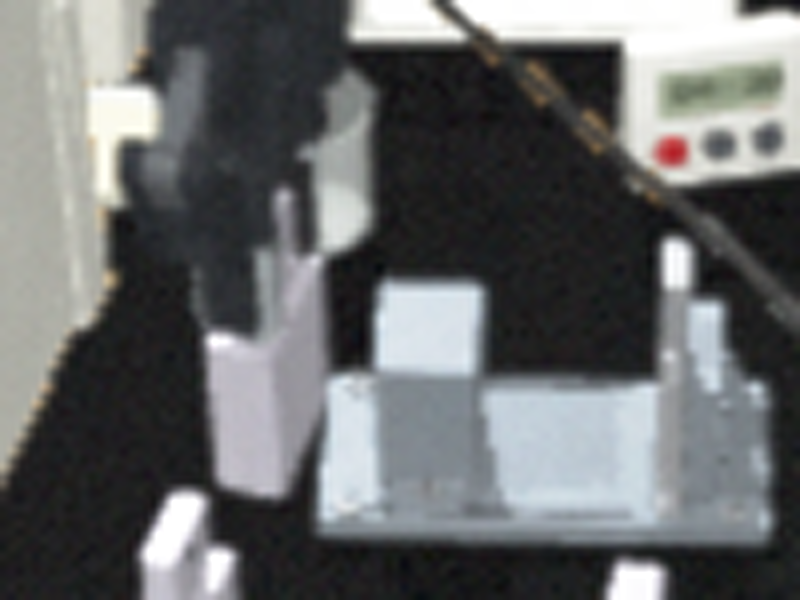

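The spacer is held squarely at crop (265,370) with a grip width of 28 mm. I'll carry it over the gap.

```bash
python3 -m inch '[[[-0.012,0.025,0,0,0,-2],[-0.028,0.06,0,0,0,-5],[-0.045,0.1,0,0,0,-9],[-0.06,0.13,0,0,0,-12],[-0.067,0.149,0,0,0,-14],[-0.067,0.149,0.03,0,0,-14],[-0.067,0.149,0.05,0,0,-14],[-0.067,0.149,0.05,0,0,-14],[-0.067,0.149,0.05,0,0,-14]]]'
cat > jp.py <<'E'
from plan import *
J=np.load('fit.npz')['J']; d=p-[J[0],J[1],0]; c,s_=np.cos(J[2]),np.sin(J[2])
print('jig mm',(1e3*np.array([c*d[0]+s_*d[1],-s_*d[0]+c*d[1],p[2]])).round(1),'yaw err',round(np.degrees(np.arctan2(M[1,1],M[0,1])-J[2]),2),'F',s['force'].round(1),'T',s['wrist_torque'].round(2),'w',round(s['width'],3),'t',s['clock'].round(2) if hasattr(s['clock'],'round') else s['clock'])
def pic(name,n='side',crop=(290,140,96,72,8)):
    from bench import eyes
    cv2.imwrite(f'pics/{name}.png',overlay(eyes.capture(n)['img'],n,[],crop=crop))
E
python3 -c "
from jp import *
pic('side10c')"
```

```text
clock: 12.12
eef_pos: [0.5548, -0.3159, 0.1476]
tcp_rot: [[-0.175, 0.984, 0.0], [0.984, 0.175, -0.0], [-0.0, 0.0, -1.0]]
force: [0.5, 0.2, -1.0]
width: 0.339
jig mm [  0.5 -24.  147.6] yaw err 0.17 F [ 0.5  0.2 -1. ] T [-0.01 -0.02 -0.02] w 0.339 t 12.125
```

View pics/side10c.png

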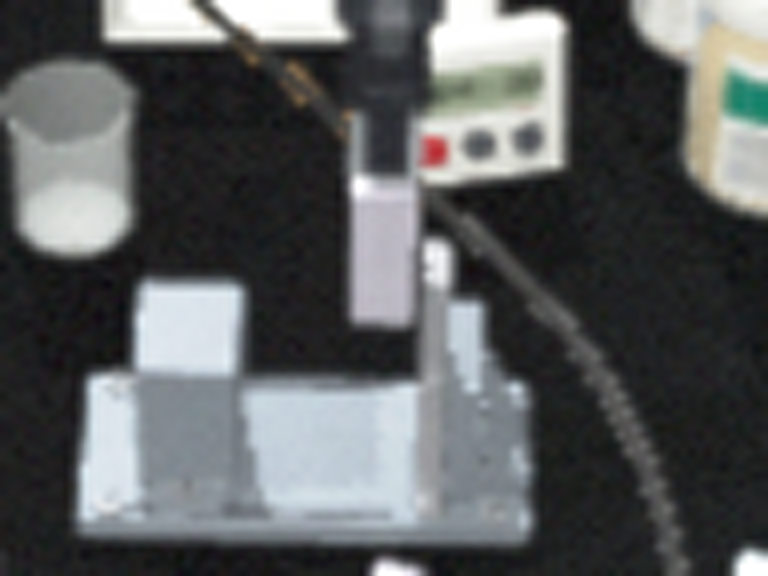

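The spacer is at crop (383,250), just on the gap side of the panel at (433,290). I'll descend.

```bash
python3 -m inch '[[[0,0,0.02,0,0,0],[0,0,0.045,0,0,0],[0,0,0.065,0,0,0],[0,0,0.075,0,0,0],[0,0,0.075,0,0,0],[0,0,0.075,0,0,0]]]'; python3 jp.py; python3 -m inch '[[[-0.002,0,0.001,0,0,0],[-0.003,0,0.001,0,0,0],[-0.004,0,0.001,0,0,0],[-0.005,0,0.001,0,0,0],[-0.005,0,0.001,0,0,0]]]'; python3 jp.py
```

```text
clock: 12.92
eef_pos: [0.5553, -0.3161, 0.0729]
tcp_rot: [[-0.176, 0.984, 0.001], [0.984, 0.176, -0.001], [-0.001, 0.001, -1.0]]
force: [0.3, 0.1, 0.1]
width: 0.334
jig mm [  1.  -24.3  72.9] yaw err 0.17 F [0.3 0.1 0.1] T [-0.06 -0.03 -0.04] w 0.334 t 12.925
clock: 13.55
eef_pos: [0.5556, -0.3189, 0.0711]
tcp_rot: [[-0.176, 0.984, -0.001], [0.984, 0.176, 0.003], [0.003, -0.0, -1.0]]
force: [-0.1, 3.9, 1.1]
width: 0.337
jig mm [  0.8 -27.1  71.1] yaw err 0.23 F [-0.1  3.9  1.1] T [0.97 0.06 0.01] w 0.337 t 13.55
```

```bash
python3 -m inch '[[[0.002,-0.001,0.001,0,0,0],[0.001,-0.001,0.003,0,0,0],[0,-0.001,0.004,0,0,0],[0,-0.001,0.004,0,0,0],[0,-0.001,0.004,0,0,0]]]'; python3 jp.py
```

```text
clock: 14.18
eef_pos: [0.5546, -0.3191, 0.0695]
tcp_rot: [[-0.176, 0.984, -0.0], [0.984, 0.176, 0.004], [0.004, 0.0, -1.0]]
force: [-2.8, 8.0, 17.0]
width: 0.335
jig mm [ -0.2 -27.1  69.5] yaw err 0.22 F [-2.8  8.  17. ] T [1.6  0.89 0.  ] w 0.335 t 14.175
```

Contact with the panel and the plate is felt, at the height predicted. I'll ease off, release and rise.

```bash
python3 -m inch '[[[0.001,0,-0.002,0,0,0],[0.001,0,-0.002,0,0,0]]]'; python3 -m inch '[[[0,0,0,0,0,0],[0,0,0,0,0,0],[0,0,0,0,0,0],[0,0,0,0,0,0]]]' -1;  python3 -m inch '[[[0,0,-0.02,0,0,0],[0,0,-0.06,0,0,0],[0,0,-0.1,0,0,0],[0,0,-0.13,0,0,0],[0,0,-0.13,0,0,0]]]'
python3 - <<'E'
from jp import *
f=np.load('fit.npz');Rk=f['Rk']
a=xf(Rk,[[0,.017,0]])[0]
show([(a[0],a[1]+.001,.2,-4),(a[0],a[1]+.001,.068,-4)])
pic('side11c')
E
```

```text
clock: 14.42
eef_pos: [0.5545, -0.3191, 0.0696]
tcp_rot: [[-0.176, 0.984, -0.0], [0.984, 0.176, 0.001], [0.001, -0.0, -1.0]]
force: [-1.4, 4.9, 5.9]
width: 0.335
clock: 14.92
eef_pos: [0.5546, -0.3203, 0.0692]
tcp_rot: [[-0.175, 0.985, 0.0], [0.985, 0.175, -0.001], [-0.001, 0.0, -1.0]]
force: [-0.3, -0.1, 0.5]
width: 1.003
clock: 15.55
eef_pos: [0.5563, -0.3213, 0.2035]
tcp_rot: [[-0.175, 0.984, 0.007], [0.984, 0.175, -0.003], [-0.005, 0.006, -1.0]]
force: [0.4, -0.4, -0.9]
width: 1.002
jig mm [  1.  -29.6 203.5] yaw err 0.17 F [ 0.4 -0.4 -0.9] T [-0.07  0.05  0.02] w 1.002 t 15.55
[ 0.1396 -0.1201  0.0022] turn z 14.1
[ 0.1402 -0.1209  0.1342] turn z 14.1
```

View pics/side11c.png

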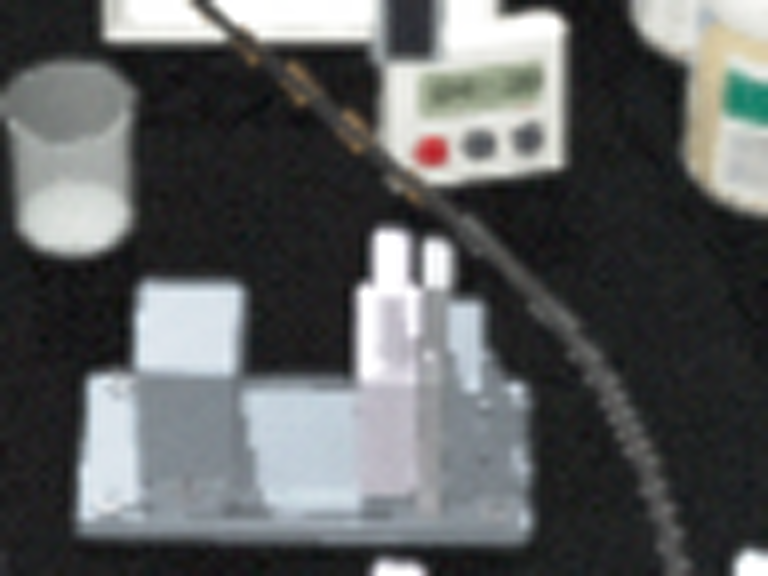

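Spacer 1 stands flush against the upright panel at crop (385,400). The remaining gap, from 243 to 358, is about 38 mm, so the second spacer fits and leaves about 18 mm for the wedge.

```bash
python3 -m inch '[[[0.025,-0.025,0,0,0,3],[0.055,-0.05,0,0,0,6],[0.09,-0.08,0,0,0,9],[0.12,-0.105,0,0,0,12],[0.14,-0.12,0,0,0,14],[0.14,-0.12,0.05,0,0,14],[0.14,-0.12,0.09,0,0,14],[0.14,-0.12,0.12,0,0,14],[0.14,-0.12,0.133,0,0,14],[0.14,-0.12,0.133,0,0,14],[0.14,-0.12,0.133,0,0,14]]]' -1
python3 - <<'E'
from plan import *
show([(.4135,-.205,.068,-4)])
E
```

```text
clock: 16.98
eef_pos: [0.4123, -0.2033, 0.067]
tcp_rot: [[0.068, 0.998, 0.001], [0.998, -0.068, -0.001], [-0.0, 0.001, -1.0]]
force: [0.9, -1.1, 0.2]
width: 1.004
[-0.0016  0.0014 -0.001 ] turn z 0.1
```

```bash
python3 -m inch '[[[-0.002,0.001,-0.001,0,0,0],[-0.002,0.001,-0.001,0,0,0]]]' ; python3 -m inch '[[[0,0,0,0,0,0],[0,0,0,0,0,0],[0,0,0,0,0,0],[0,0,0,0,0,0],[0,0,0,0,0,0]]]' 1; python3 -m inch '[[[0,0,-0.02,0,0,0],[0,0,-0.05,0,0,0],[0,0,-0.1,0,0,0],[0,0,-0.13,0,0,0]]]'
python3 - <<'E'
from jp import *
c=xf(J,[[0,-.001,0]])[0]
show([(c[0],c[1],.2,9.95),(c[0],c[1],.15,9.95)])
pic('side12c',crop=(260,140,100,75,8))
E
```

```text
clock: 17.23
eef_pos: [0.4135, -0.2055, 0.0681]
tcp_rot: [[0.068, 0.998, 0.002], [0.998, -0.068, -0.001], [-0.001, 0.002, -1.0]]
force: [-0.1, 0.2, -0.5]
width: 1.001
clock: 17.85
eef_pos: [0.4127, -0.2051, 0.0674]
tcp_rot: [[0.068, 0.998, 0.0], [0.998, -0.068, 0.0], [0.0, 0.0, -1.0]]
force: [-1.0, -0.3, 3.8]
width: 0.339
clock: 18.35
eef_pos: [0.4129, -0.2053, 0.1989]
tcp_rot: [[0.068, 0.998, 0.001], [0.998, -0.068, -0.001], [-0.001, 0.001, -1.0]]
force: [0.3, -0.2, -0.4]
width: 0.336
jig mm [-120.1  109.4  198.9] yaw err -13.83 F [ 0.3 -0.2 -0.4] T [ 0.02  0.02 -0.03] w 0.336 t 18.35
[-0.0785  0.143  -0.0009] turn z -13.8
[-0.0785  0.143   0.0491] turn z -13.8
```

View pics/side12c.png

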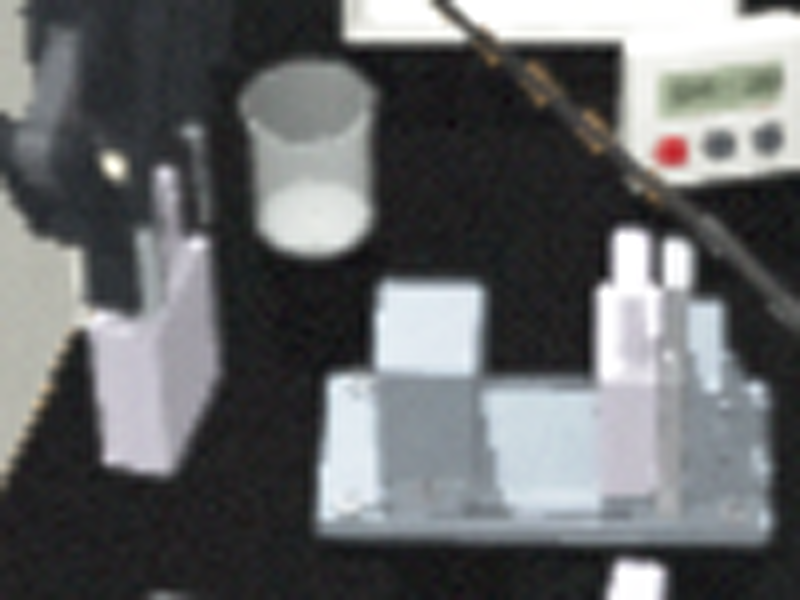

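Spacer 2 is held squarely at crop (155,370). I'll carry it to the middle of the remaining gap.

```bash
python3 -m inch '[[[-0.012,0.025,0,0,0,-2],[-0.028,0.06,0,0,0,-5],[-0.05,0.1,0,0,0,-9],[-0.07,0.13,0,0,0,-12],[-0.078,0.143,0,0,0,-14],[-0.078,0.143,0.03,0,0,-14],[-0.078,0.143,0.05,0,0,-14],[-0.078,0.143,0.05,0,0,-14]]]'
python3 -c "
from jp import *
pic('side13c')"
```

```text
clock: 19.4
eef_pos: [0.548, -0.291, 0.1453]
tcp_rot: [[-0.176, 0.984, -0.005], [0.984, 0.176, 0.003], [0.004, -0.004, -1.0]]
force: [1.0, 0.2, -0.5]
width: 0.34
jig mm [ -1.9   1.7 145.3] yaw err 0.18 F [ 1.   0.2 -0.5] T [-0.   -0.02  0.02] w 0.34 t 19.4
```

View pics/side13c.png

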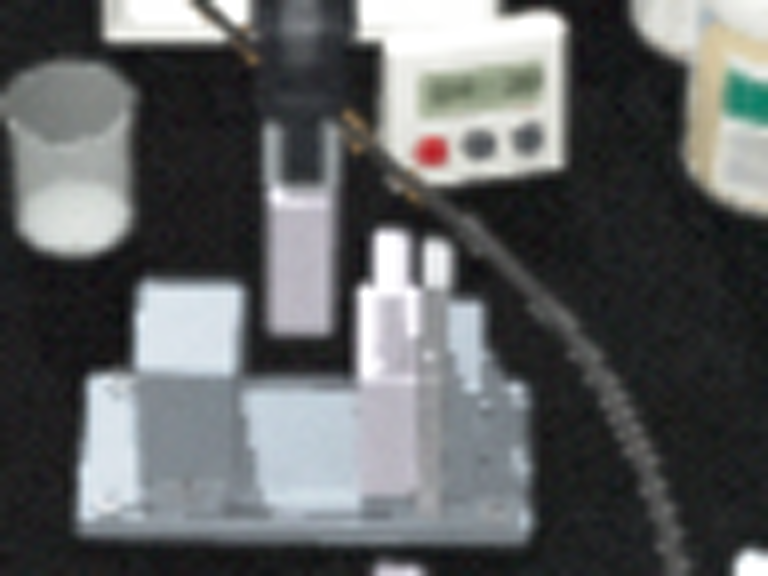

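Spacer 2 spans 265 to 333, centred between the stop (243) and spacer 1 (358). I'll lower it.

```bash
python3 -m inch '[[[0,0,0.02,0,0,0],[0,0,0.045,0,0,0],[0,0,0.065,0,0,0],[0,0,0.077,0,0,0],[0,0,0.077,0,0,0],[0,0,0.077,0,0,0]]]'; python3 jp.py; python3 -m inch '[[[-0.002,0,0,0,0,0],[-0.004,0,0,0,0,0],[-0.005,0,0,0,0,0],[-0.005,0,0,0,0,0]]]'; python3 jp.py
```

```text
clock: 20.2
eef_pos: [0.5502, -0.2928, 0.0703]
tcp_rot: [[-0.176, 0.984, 0.0], [0.984, 0.176, -0.0], [-0.0, 0.0, -1.0]]
force: [-0.6, -0.9, -0.4]
width: 0.336
jig mm [-0.  -0.4 70.3] yaw err 0.18 F [-0.6 -0.9 -0.4] T [0.04 0.04 0.02] w 0.336 t 20.2
clock: 20.7
eef_pos: [0.551, -0.2976, 0.0704]
tcp_rot: [[-0.176, 0.984, 0.0], [0.984, 0.176, -0.0], [-0.0, 0.0, -1.0]]
force: [-0.1, -0.5, -1.1]
width: 0.338
jig mm [-0.1 -5.3 70.4] yaw err 0.18 F [-0.1 -0.5 -1.1] T [-0.03  0.03  0.03] w 0.338 t 20.7
```

```bash
python3 -m inch '[[[-0.001,0,0,0,0,0],[-0.002,0,0,0,0,0],[-0.003,0,0,0,0,0],[-0.003,0,0,0,0,0]]]'; python3 jp.py; python3 -m inch '[[[-0.001,0,0.001,0,0,0],[-0.001,0,0.002,0,0,0],[-0.001,0,0.002,0,0,0]]]'; python3 jp.py
```

```text
clock: 21.2
eef_pos: [0.5513, -0.2996, 0.0702]
tcp_rot: [[-0.176, 0.984, -0.001], [0.984, 0.176, 0.001], [0.002, -0.0, -1.0]]
force: [-1.4, 2.4, 0.6]
width: 0.34
jig mm [-0.1 -7.3 70.2] yaw err 0.21 F [-1.4  2.4  0.6] T [ 0.48  0.08 -0.01] w 0.34 t 21.2
clock: 21.58
eef_pos: [0.5514, -0.2996, 0.0691]
tcp_rot: [[-0.176, 0.984, -0.001], [0.984, 0.176, 0.004], [0.004, -0.0, -1.0]]
force: [-1.3, 5.4, 7.4]
width: 0.339
jig mm [-0.1 -7.4 69.1] yaw err 0.23 F [-1.3  5.4  7.4] T [ 1.19  0.52 -0.02] w 0.339 t 21.575
```

Spacer 2 touched spacer 1 at the expected position (20 mm from the first) and is on the plate. I'll release it.

```bash
python3 -m inch '[[[0.001,0,-0.001,0,0,0],[0.001,0,-0.001,0,0,0]]]'; python3 -m inch '[[[0,0,0,0,0,0],[0,0,0,0,0,0],[0,0,0,0,0,0],[0,0,0,0,0,0]]]' -1;  python3 -m inch '[[[0,0,-0.02,0,0,0],[0,0,-0.06,0,0,0],[0,0,-0.1,0,0,0],[0,0,-0.13,0,0,0],[0,0,-0.13,0,0,0]]]'
python3 - <<'E'
from jp import *
f=np.load('fit.npz');S=f['S']; print(S)
show([(S[0],S[1]+.001,.2,3.6),(S[0],S[1]+.001,.13,3.6)])
pic('side14c')
from bench import eyes
cv2.imwrite('pics/top14.png',overlay(eyes.capture('top')['img'],'top',[]))
E
```

```text
clock: 21.82
eef_pos: [0.5514, -0.2996, 0.0692]
tcp_rot: [[-0.176, 0.984, -0.001], [0.984, 0.176, 0.001], [0.001, -0.0, -1.0]]
force: [-0.2, 3.2, 2.5]
width: 0.333
clock: 22.32
eef_pos: [0.5516, -0.3009, 0.0694]
tcp_rot: [[-0.175, 0.984, 0.0], [0.984, 0.175, -0.001], [-0.001, 0.0, -1.0]]
force: [1.1, -0.2, 0.6]
width: 0.998
clock: 22.95
eef_pos: [0.5532, -0.302, 0.2034]
tcp_rot: [[-0.175, 0.984, 0.007], [0.984, 0.175, -0.003], [-0.004, 0.006, -1.0]]
force: [0.0, 0.2, 0.0]
width: 1.0
jig mm [  1.4 -10.  203.4] yaw err 0.17 F [0.  0.2 0. ] T [-0.04 -0.01  0.  ] w 1.0 t 22.95
[ 0.40637915 -0.3472297   0.06259809]
[-0.0178 -0.1523  0.0026] turn z 6.5
[-0.0175 -0.1528  0.0726] turn z 6.5
```

View pics/side14c.png

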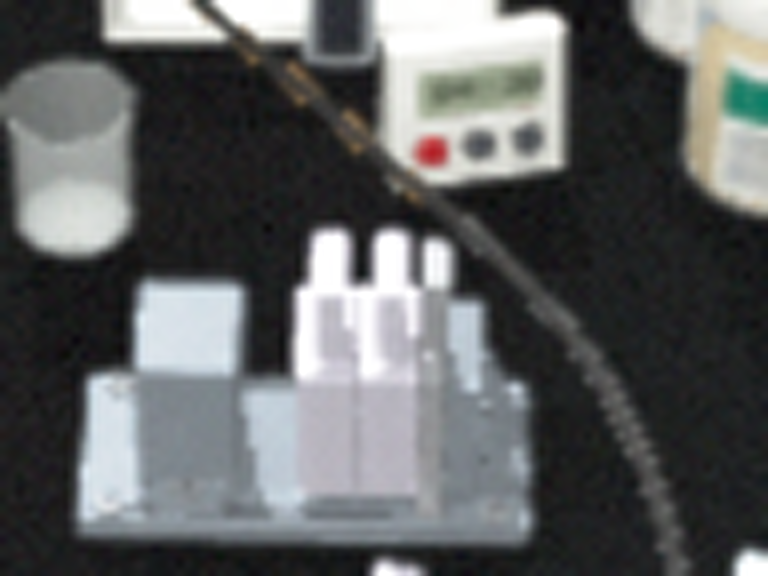

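Both spacers stand flush and in line at crop (328,400) and (388,400). About 17.6 mm is left (243 to 296), which fits the wedge (4 to 28 mm). Next is the wedge.

```bash
python3 - <<'E'
from h import *
from scipy.optimize import least_squares
import cv2
S=np.load('fit.npz')['S']
for n,c in(('top',(330,210,40,36,16)),('side',(322,205,36,34,16))):
    o=overlay(cv2.imread(f'pics/{n}0.png'),n,[xf(S,q) for q in box(-15,15,-7,7,100,100)[:1]+box(-22,22,-14,14,68,68)[:1]],crop=c); cv2.imwrite(f'pics/w_{n}.png',o)
E
python3 -m inch '[[[-0.005,-0.035,0,0,0,2],[-0.01,-0.08,0,0,0,4],[-0.015,-0.12,0,0,0,6],[-0.018,-0.152,0,0,0,6.5],[-0.018,-0.152,0.03,0,0,6.5],[-0.018,-0.152,0.05,0,0,6.5],[-0.018,-0.152,0.05,0,0,6.5]]]'
```

```text
clock: 23.92
eef_pos: [0.4034, -0.3435, 0.1473]
tcp_rot: [[-0.063, 0.998, -0.004], [0.998, 0.063, 0.003], [0.003, -0.004, -1.0]]
force: [-0.5, 0.9, 1.6]
width: 0.999
```

View pics/w_top.png

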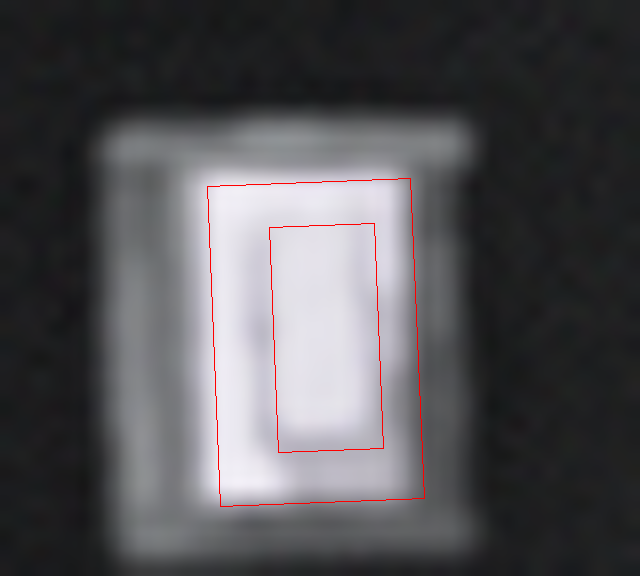

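View pics/w_side.png

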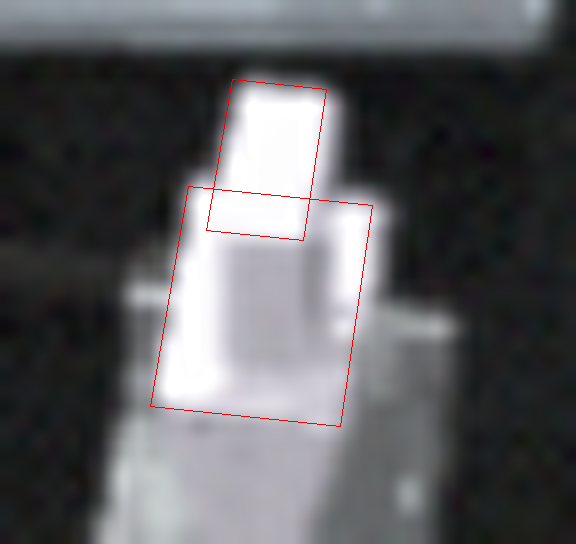

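The wedge head matches the model in both views to within about 0.6 px. Head top is at about z 68 mm and tab top at about 99 mm. I'll descend.

```bash
python3 -m inch '[[[0,0,0.03,0,0,0],[0,0,0.055,0,0,0],[0,0,0.07,0,0,0],[0,0,0.075,0,0,0],[0,0,0.075,0,0,0]]]'
python3 - <<'E'
from jp import *
show([(.4067,-.3465,.074,3.3)])
pic('side15c',crop=(310,180,64,64,9))
E
```

```text
clock: 24.55
eef_pos: [0.4052, -0.3451, 0.0746]
tcp_rot: [[-0.063, 0.998, 0.0], [0.998, 0.063, -0.0], [-0.0, 0.0, -1.0]]
force: [0.9, -0.1, 1.1]
width: 0.996
jig mm [-151.9  -27.    74.6] yaw err -6.32 F [ 0.9 -0.1  1.1] T [-0.01 -0.    0.03] w 0.996 t 24.55
[-0.0015  0.0014  0.0006] turn z 0.3
```

View pics/side15c.png

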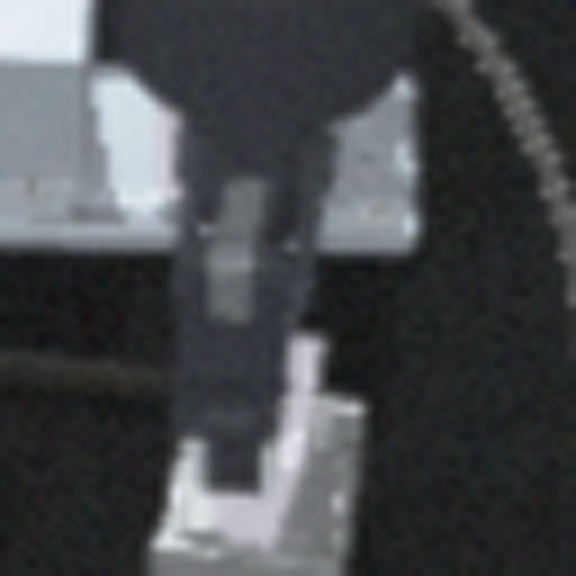

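The near finger's tip is at crop (235,490), centred on the wedge head (175 to 285). I'll grip and lift.

```bash
python3 -m inch '[[[-0.001,0.001,0.001,0,0,0],[-0.001,0.001,0.001,0,0,0],[-0.001,0.001,0.001,0,0,0],[-0.001,0.001,0.001,0,0,0],[-0.001,0.001,0.001,0,0,0],[-0.001,0.001,0.001,0,0,0]]]' 1; python3 -m inch '[[[0,0,-0.02,0,0,0],[0,0,-0.05,0,0,0],[0,0,-0.1,0,0,0],[0,0,-0.13,0,0,0],[0,0,-0.13,0,0,0]]]'
python3 - <<'E'
from jp import *
c=xf(J,[[0,.012,0]])[0]
show([(c[0],c[1],.2,9.8),(c[0],c[1],.15,9.8)])
pic('side16c',crop=(290,140,96,72,8))
E
```

```text
clock: 25.35
eef_pos: [0.4067, -0.346, 0.0737]
tcp_rot: [[-0.063, 0.998, 0.001], [0.998, 0.063, -0.0], [-0.0, 0.001, -1.0]]
force: [0.7, 0.3, 4.8]
width: 0.338
clock: 25.98
eef_pos: [0.4067, -0.3467, 0.2049]
tcp_rot: [[-0.063, 0.998, 0.003], [0.998, 0.063, -0.002], [-0.003, 0.003, -1.0]]
force: [-0.2, 0.5, -0.4]
width: 0.339
jig mm [-150.7  -28.8  204.9] yaw err -6.3 F [-0.2  0.5 -0.4] T [ 0.03 -0.03 -0.04] w 0.339 t 25.975
[0.0571 0.1453 0.0052] turn z -6.2
[0.0573 0.1451 0.0552] turn z -6.2
```

View pics/side16c.png

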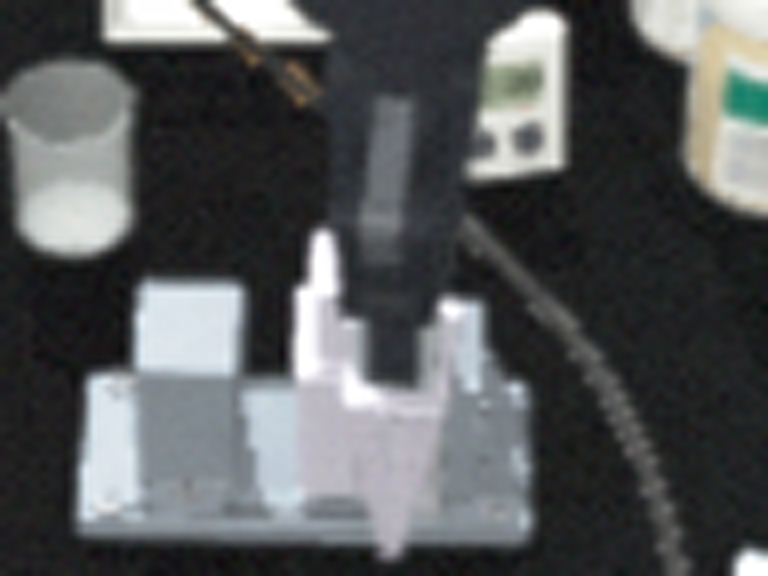

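The wedge is held straight, thin end down, at crop (390,470). I'll carry it over the remaining slot.

```bash
python3 -m inch '[[[0.012,0.03,0,0,0,-1],[0.028,0.07,0,0,0,-3],[0.042,0.11,0,0,0,-5],[0.056,0.144,0,0,0,-6.3],[0.056,0.145,0.03,0,0,-6.3],[0.056,0.145,0.05,0,0,-6.3],[0.056,0.145,0.055,0,0,-6.3],[0.056,0.145,0.055,0,0,-6.3],[0.056,0.145,0.055,0,0,-6.3]]]'
python3 -c "
from jp import *
pic('side17c',crop=(300,145,64,64,9))"
```

```text
clock: 27.15
eef_pos: [0.5474, -0.2816, 0.1491]
tcp_rot: [[-0.171, 0.985, 0.001], [0.985, 0.171, -0.001], [-0.001, 0.001, -1.0]]
force: [0.8, 0.6, -0.8]
width: 0.338
jig mm [ -0.8  11.1 149.1] yaw err -0.07 F [ 0.8  0.6 -0.8] T [-0.03  0.03 -0.07] w 0.338 t 27.15
```

View pics/side17c.png

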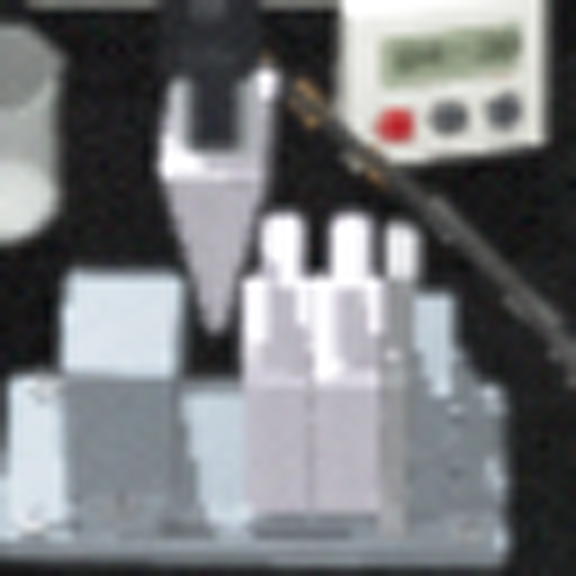

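The wedge tip at crop (214,330) is centred over the slot (181 to 246, centre 213). I'll lower it slowly and watch the force.

```bash
python3 -m inch '[[[0,0.0005,0.01,0,0,0],[0,0.0005,0.02,0,0,0],[0,0.0005,0.03,0,0,0],[0,0.0005,0.037,0,0,0],[0,0.0005,0.042,0,0,0],[0,0.0005,0.042,0,0,0]]]';python3 jp.py; python3 -m inch '[[[0,0,0.002,0,0,0],[0,0,0.004,0,0,0],[0,0,0.005,0,0,0],[0,0,0.005,0,0,0]]]'; python3 jp.py
```

```text
clock: 27.95
eef_pos: [0.5475, -0.2806, 0.1059]
tcp_rot: [[-0.172, 0.985, -0.001], [0.985, 0.172, 0.0], [0.0, -0.001, -1.0]]
force: [-0.3, 0.2, -0.4]
width: 0.338
jig mm [ -0.6  12.  105.9] yaw err -0.02 F [-0.3  0.2 -0.4] T [ 0.01 -0.02  0.  ] w 0.338 t 27.95
clock: 28.45
eef_pos: [0.5477, -0.2806, 0.1012]
tcp_rot: [[-0.172, 0.985, -0.0], [0.985, 0.172, 0.0], [0.0, -0.0, -1.0]]
force: [0.2, -0.7, -1.3]
width: 0.337
jig mm [ -0.4  12.  101.2] yaw err -0.01 F [ 0.2 -0.7 -1.3] T [ 0.05 -0.   -0.06] w 0.337 t 28.45
```

```bash
python3 -m inch '[[[0,0.0004,0.001,0,0,0],[0,0.0004,0.002,0,0,0],[0,0.0004,0.003,0,0,0],[0,0.0004,0.003,0,0,0]]]';python3 jp.py; python3 -m inch '[[[0,0,0.001,0,0,0],[0,0,0.002,0,0,0],[0,0,0.002,0,0,0]]]'; python3 jp.py; 
```

```text
clock: 28.95
eef_pos: [0.5481, -0.2805, 0.0982]
tcp_rot: [[-0.172, 0.985, -0.0], [0.985, 0.172, 0.0], [0.0, -0.0, -1.0]]
force: [-0.8, 1.3, -1.2]
width: 0.339
jig mm [ 0.  12.  98.2] yaw err -0.01 F [-0.8  1.3 -1.2] T [-0.   -0.01  0.01] w 0.339 t 28.95
clock: 29.32
eef_pos: [0.5482, -0.2803, 0.0962]
tcp_rot: [[-0.173, 0.985, -0.0], [0.985, 0.173, 0.0], [0.0, -0.0, -1.0]]
force: [-0.3, 1.5, -0.6]
width: 0.336
jig mm [ 0.1 12.2 96.2] yaw err 0.0 F [-0.3  1.5 -0.6] T [0.22 0.02 0.05] w 0.336 t 29.325
```

```bash
python3 -m inch '[[[0,0,0.001,0,0,0],[0,0,0.002,0,0,0],[0,0,0.002,0,0,0]]]';python3 jp.py; python3 -m inch '[[[0,0,0.001,0,0,0],[0,0,0.002,0,0,0],[0,0,0.002,0,0,0]]]'; python3 jp.py; 
```

```text
clock: 29.7
eef_pos: [0.5481, -0.2801, 0.0942]
tcp_rot: [[-0.173, 0.985, -0.0], [0.985, 0.173, 0.001], [0.001, -0.0, -1.0]]
force: [-0.2, 2.6, -1.1]
width: 0.336
jig mm [ 0.1 12.4 94.2] yaw err 0.0 F [-0.2  2.6 -1.1] T [0.47 0.01 0.01] w 0.336 t 29.7
clock: 30.08
eef_pos: [0.5482, -0.28, 0.0926]
tcp_rot: [[-0.173, 0.985, -0.0], [0.985, 0.173, 0.001], [0.001, 0.0, -1.0]]
force: [-1.8, 2.8, 4.7]
width: 0.335
jig mm [ 0.2 12.4 92.6] yaw err 0.02 F [-1.8  2.8  4.7] T [0.89 0.24 0.13] w 0.335 t 30.075
```

```bash
python3 -m inch '[[[0.0005,0,0.001,0,0,0],[0.0005,0,0.002,0,0,0],[0.0005,0,0.002,0,0,0]]]';python3 jp.py; python3 -m inch '[[[0,0,0.001,0,0,0],[0,0,0.002,0,0,0],[0,0,0.002,0,0,0]]]'; python3 jp.py; 
```

```text
clock: 30.45
eef_pos: [0.5483, -0.28, 0.0919]
tcp_rot: [[-0.173, 0.985, 0.001], [0.985, 0.173, 0.001], [0.001, 0.001, -1.0]]
force: [-2.7, 4.1, 13.5]
width: 0.336
jig mm [ 0.3 12.4 91.9] yaw err 0.02 F [-2.7  4.1 13.5] T [1.06 0.62 0.14] w 0.336 t 30.45
clock: 30.82
eef_pos: [0.5485, -0.2801, 0.0913]
tcp_rot: [[-0.173, 0.985, 0.002], [0.985, 0.173, 0.002], [0.001, 0.002, -1.0]]
force: [-4.5, 6.1, 22.2]
width: 0.342
jig mm [ 0.5 12.3 91.3] yaw err 0.02 F [-4.5  6.1 22.2] T [1.4  1.1  0.21] w 0.342 t 30.825
```

```bash
python3 -c "
from jp import *
pic('side18c',crop=(300,145,64,64,9))"; python3 -m inch '[[[0.001,-0.001,0.0005,0,0,0],[0.001,-0.001,0.001,0,0,0],[0.001,-0.001,0.001,0,0,0]]]';python3 jp.py
```

```text
jig mm [ 0.5 12.3 91.3] yaw err 0.02 F [-4.5  6.1 22.2] T [1.4  1.1  0.21] w 0.342 t 30.825
clock: 31.25
eef_pos: [0.5485, -0.2801, 0.0912]
tcp_rot: [[-0.173, 0.985, 0.004], [0.985, 0.173, 0.0], [-0.0, 0.004, -1.0]]
force: [-3.6, 6.3, 25.8]
width: 0.338
jig mm [ 0.5 12.3 91.2] yaw err 0.02 F [-3.6  6.3 25.8] T [1.39 1.09 0.13] w 0.338 t 31.25
```

View pics/side18c.png

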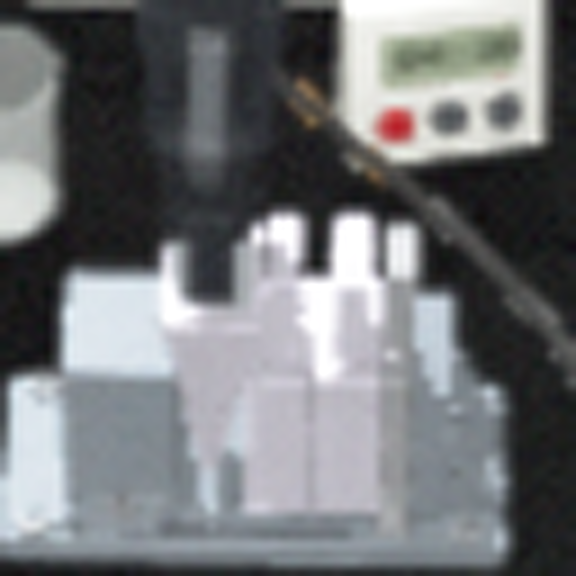

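The wedge is down between stop and stack (tip at crop (210,480)) and the spacers are still flush. It hardly sinks while the force climbs, and it no longer moves sideways. I'll press briefly a little harder, then ease to a gentle hold.

```bash
python3 -m inch '[[[0,0,0.001,0,0,0],[0,0,0.002,0,0,0],[0,0,0.002,0,0,0],[0,0,0.002,0,0,0]]]';python3 jp.py; python3 -m inch '[[[0.001,0,0.001,0,0,0],[0.001,0,0,0,0,0],[0.001,0,-0.001,0,0,0],[0.001,0,-0.001,0,0,0]]]';python3 jp.py
```

```text
clock: 31.75
eef_pos: [0.5486, -0.2802, 0.0907]
tcp_rot: [[-0.173, 0.985, 0.005], [0.985, 0.173, 0.001], [0.0, 0.005, -1.0]]
force: [-6.5, 7.5, 34.9]
width: 0.338
jig mm [ 0.6 12.2 90.7] yaw err 0.02 F [-6.5  7.5 34.9] T [1.74 1.49 0.19] w 0.338 t 31.75
clock: 32.25
eef_pos: [0.5486, -0.28, 0.0906]
tcp_rot: [[-0.173, 0.985, 0.005], [0.985, 0.173, -0.001], [-0.002, 0.005, -1.0]]
force: [-3.7, 5.0, 27.9]
width: 0.338
jig mm [ 0.6 12.4 90.6] yaw err 0.01 F [-3.7  5.  27.9] T [1.14 1.04 0.22] w 0.338 t 32.25
```

```bash
python3 -m inch '[[[0,-0.0005,-0.001,0,0,0],[0,-0.0005,-0.002,0,0,0],[0,-0.0005,-0.002,0,0,0],[0,-0.0005,-0.002,0,0,0]]]';python3 - <<'E'
from jp import *
from bench import eyes
a=eyes.capture('side')['img']; cv2.imwrite('pics/side19.png',a)
c=(300,145,64,64,9)
zb=.0265
W=[]
cv2.imwrite('pics/side19c.png',overlay(a,'side',[xf(J,q) for q in box(-22,22,-48,-40,12,66)],crop=c))
cv2.imwrite('pics/top19c.png',overlay(eyes.capture('top')['img'],'top',[]))
E
```

```text
clock: 32.75
eef_pos: [0.5485, -0.2799, 0.0907]
tcp_rot: [[-0.173, 0.985, 0.005], [0.985, 0.173, -0.002], [-0.003, 0.005, -1.0]]
force: [-0.1, 3.2, 13.5]
width: 0.34
jig mm [ 0.6 12.5 90.7] yaw err 0.03 F [-0.1  3.2 13.5] T [0.68 0.19 0.15] w 0.34 t 32.75
```

View pics/side19c.png

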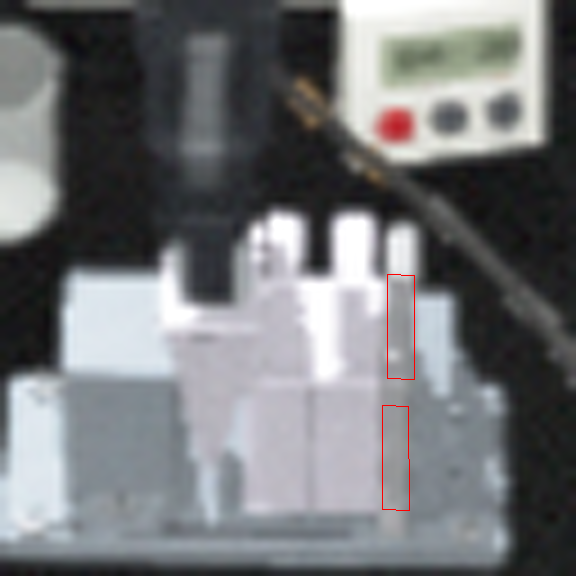

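View pics/top19c.png

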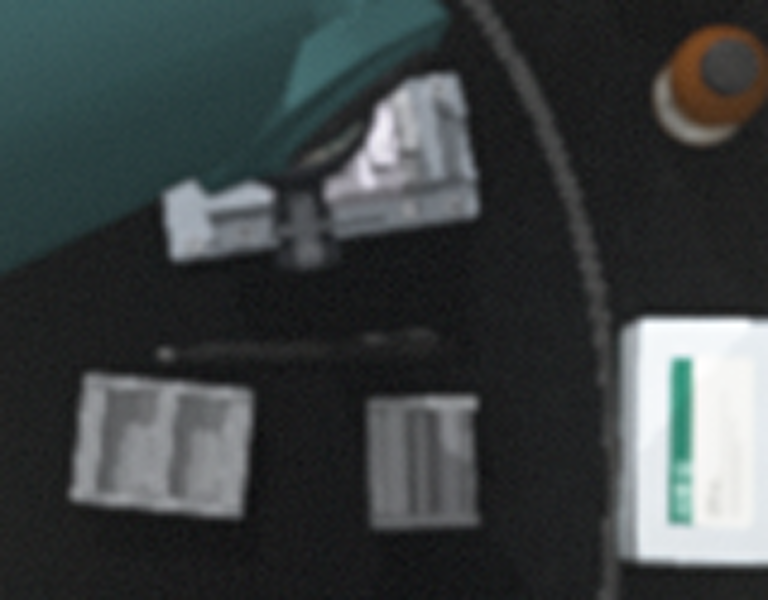

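Side: the panel is upright, the spacers are flush and the wedge is still seated. Top: both rack pockets and the stand are empty, and the pen, carton and bottle have not moved. I'll set a firmer but still gentle hold and see that it is steady.

```bash
python3 -m inch '[[[0,0,0.001,0,0,0],[0,0,0.0015,0,0,0],[0,0,0.0015,0,0,0],[0,0,0.0015,0,0,0]]]';python3 -m inch '[[[0,0,0,0,0,0],[0,0,0,0,0,0],[0,0,0,0,0,0],[0,0,0,0,0,0],[0,0,0,0,0,0],[0,0,0,0,0,0],[0,0,0,0,0,0],[0,0,0,0,0,0]]]';python3 jp.py
```

```text
clock: 33.35
eef_pos: [0.5486, -0.28, 0.0906]
tcp_rot: [[-0.173, 0.985, 0.006], [0.985, 0.173, -0.002], [-0.002, 0.005, -1.0]]
force: [-2.2, 5.2, 22.4]
width: 0.338
clock: 34.35
eef_pos: [0.5486, -0.28, 0.0906]
tcp_rot: [[-0.173, 0.985, 0.006], [0.985, 0.173, -0.002], [-0.002, 0.005, -1.0]]
force: [-2.9, 3.7, 23.4]
width: 0.337
jig mm [ 0.6 12.4 90.6] yaw err 0.02 F [-2.9  3.7 23.4] T [1.07 0.7  0.2 ] w 0.337 t 34.35
```

Steady for one second, with the position unchanged and about 23 N down. Handing in.

```bash
python3 -c "
from bench import ctrl
print(ctrl.hand_in())"
```

```text
the job is handed in; nothing more can be done
None
```

I folded the panel back until it stalled against its rest, then stood both spacers flush against it, one after the other. I pressed the wedge thin end down between the stack and the stop until it went tight. The wedge sank only about 2 mm while the force rose from about 5 N to 35 N, and it no longer moved sideways. I then eased to a gentle hold, still gripping, and handed in at 34.4 s.

- **Last checks:** the pose stayed steady for 1 s at about 23 N down. The side view matched the upright panel and flush spacers. The top view showed the rack and stand empty, and the pen, carton and bottle unmoved. I did not look again at the other bystanders after the last move.
- **Disagreements:** the two cameras differ by about 1–2 mm sideways, so I relied on contact for the final positions. Before inserting the wedge I read the slot as about 18 mm, but its depth implies about 20 mm. The wedge is also about 0.6 mm off-centre in x, and a sideways force of 3–4 N remains.

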